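# Space the sample tiles with the saddle block

## Robot

A 6-joint arm with a two-finger parallel gripper is mounted at the origin on the work surface. World frame = base frame: x ahead of the robot, y to its left, z up, the work surface at z = 0. Lengths are in m, angles in degrees, forces in N, time in s.
With the tool pointing down it reaches from about 0.375 to 0.75 m from the base axis. Payload 9 kg.
Tool frame: the origin (TCP) lies at the very end of the fingers, on their centre line; the grasp point (between the pads) lies r.grasp_offset behind it (r.grasp_offset is the distance from the TCP to the grasp point, in m); z points along the fingers, x is the direction in which the jaws open and shut, and the axes are right-handed (so a half turn about z gives the same grasp; the last joint's range is limited). The gripper opens to 85 mm and grips with 20 to 120 N. Pads are 22 mm wide; open, the fingers measure 114 mm over their backs; the gripper's body (76 mm by 85 mm) begins 54 mm behind the grasp point. The pads swing forward as they close: fully open they stand 13 mm farther back than shut.
Start: joints at [58.459, 5.964, 5.575, 89.605, 0, 77.527], TCP at [0.196, 0.567, 0.231] pointing down, gripper open.
Joint ranges: [-171.21, 171.21], [-48.23, 106.86], [-62.78, 66.21], [-105.2, 120.99], [-86.42, 89.51], [-180, 180]. Speed limits (degrees/s): [127.2, 127.2, 147.25, 180, 180, 180].

## Interface

Orientations are given as a 3x3 rotation matrix whose columns are the frame's x, y, z axes.
In Python, from plant import r gives the robot as it stands.
- The arm moves only by the shell command python3 -m handwheel 'ROWS' [FORCE]. ROWS is JSON, a list of rows, each an object with "translation": the shift along the tool's x, y, z scaled (see below), a list of three; "twist": the turn, a rotation vector about the tool's x, y, z scaled (see below), a list of three; "jaw": the gripper's target within -1 to 1 (shut at 1, half-way at 0, fully open at -1). A call has 1 to 8 rows; each row is the pose to reach, as a shift and turn from the pose measured when the call began, along the tool's axes at that moment, turning the shorter way round; what a row does not reach only later rows make up. The controller multiplies each number of a shift by 750 mm and each number of a turn by 360 degrees. A row lasts 1/10 s, in which the tool goes at most 50 mm and 8.59 degrees, less where a joint would pass 70% of its speed; a pose out of reach is approached as far as the arm can. A call with a number of a shift or a turn outside -1 to 1 is refused whole. A call with a gripper value outside its range is refused whole. The fingers move at their own pace and stop on an object; FORCE is the grip in N (left out, the last holds). Time passes only in rows, so rows that repeat a pose let the fingers close. It gives the time, the measured TCP pose, the force and the opening at its end, in the units of the state.
- r.state(): the state, without advancing time (a new reading comes with each control period).
- r.snapshot(name): name is "scene" or "side" or "wrist"; returns a dict with "img" (420x560x3 uint8, red, green, blue), "range_z" (420x560 float32, m along the optical axis (not along the pixel's ray), 0 where there is no reading), "intrinsics" (3x3 intrinsics, pixels), "R" (3x3) and "t" (3): a world point X has camera coordinates R X + t. Camera axes: x right, y down, z forward; pixel columns grow to the right and rows downward; lengths in m; the calibration is good to about 2 mm. A picture is of the moment at which its call begins.
- r.job_done(): hands the job in, once; it reports no verdict.
Trained networks look in a picture, given as the dict that the camera call returned (one of the last four; its "shot" number tells which), for a name from the list of things; names that differ only in an ending like _2 or _b are one class to them, and where a whole thing is asked for, a point or a joint stands for the part that bears it (a point fixed in the world has none). Each returns a list of dicts, best first, with "confidence" (0 to 1); they miss things now and then, are a little off and sometimes report something else, mostly with a low value. They report only what shows in the picture. A call takes as long as a camera call. They do not tell look-alikes from the thing itself.
- r.cut_out(picture, label): "pixels" (420x560 bool, what is visible of it) and "box" ([left, top, width, height] in pixels, round what is visible of it).
The state is a dict: "t": time; "joint_positions": joint angles; "joint_vel": joint speeds; "joint_efforts": joint torques, N m; "ee_pos": TCP position; "orientation": TCP orientation; "contact_force": force on the tool from outside, world axes, zero at the start; "moment": the same for the moment, N m; "width": finger opening in m.
Only numpy, scipy, OpenCV 4.12 (cv2) and the standard library are available. Lean on these libraries where they do the work, as an engineer would, in place of code of your own. Each camera call takes 0.05 s, during which the arm holds its last target. There are 200 camera calls.

## Task

Set the row of sample tiles to equal grout gaps with the spacer block, as it is set: set it over the second tile and draw that tile gently towards the fixed first tile until the block bears on both, then step it along and do the same with the third and then the last tile, without pushing the tiles already set out of place. The glazed edges chip, so feel for the contact and never press the block hard on a tile. Then stand the block back in its black tray, on its legs, and leave the other things on the bench where they are.

Things in the scene. Friction and masses are not known exactly. Their poses are not given: they have to be found in the camera images.
- board: grey sample board fixed to the bench, 125 x 400 mm, 12 thick; origin under its centre. The row of tiles runs along its y axis. Aluminium rails along both long edges (board x = -56 to -47 mm and +47 to +56 mm) rise to 25 mm above the bench; a low end stop (28 mm above the bench) stands at each end
- tile0_top (a point): centre of the top face (22 mm above the bench) of the first tile, at the +y end of the board, glued fast against its end stop. White ceramic, 60 mm wide along the row (y axis), 90 mm deep (x axis), 10 mm thick; it chips if pressed with more than 15 N (the other tiles: 25 N). Axes as the board's
- tile1_top (a point): centre of the top face of the second tile, next to the first on its -y side. Same size. Tiles two to four slide only along the row (board y), in the rails; each needs a steady 6 N or so to slide and stays where it is left. At the start every gap in the row is 15 to 42 mm
- tile2_top (a point): centre of the top face of the third tile; as the second
- tile3_top (a point): centre of the top face of the fourth and last tile, furthest in -y; as the second
- spacer_centre (a point): centre, half-way up, of the loose aluminium spacer block, 0.18 kg: 26 mm wide (its x), 73 to 77 long (its y), 45 high. A saddle: a solid body (upper 36 mm) on two legs, one under each end, each 4 mm thick along y, 26 wide, 9 long. Grip it across the 26 mm, at this point of its length, with fingertips at least 12 mm above its feet so that they clear tiles and rails
- spacer_foot (a point): underside of the block, level with its feet, under its centre. Its -y leg's inner face is 32.5 mm from here; the +y leg's, screw-set and firm, 32.5 to 36.5 mm, unknown. It sits over one tile along the row, either way round, a leg in the gap on each side, body on the tile (feet 1 mm above the board). Drawn on, the rear leg pushes the tile until the front leg meets the tile ahead: a gap of 9 to 13 mm
- tray: shallow black tray fixed to the bench, 150 mm (x) by 130 mm (y), walls 4 mm thick and 15 mm high, floor 4 mm thick; origin under its centre. The spacer block starts in it, standing on its legs
- cup: paper cup, 72 mm across, 85 high, open; origin under its centre; a bystander
- jar: small amber jar with a black cap, 48 mm across, 55 high; origin under its centre; a bystander
- spatula: spatula about 200 mm long lying flat; origin under its middle; a bystander
- spare_tile: spare white tile, 90 x 60 x 10 mm, lying on the table off the board; origin under its centre; not part of the row: a bystander
- cartridge: green cartridge standing upright, 46 mm across, 170 high; origin under its centre; a bystander
Things that resemble listed ones, but are neither listed nor needed, are in the scene too. Several things look just like the tray: the one meant starts nearest to the robot's base. Of the things that look like the part that bears spacer_centre, the larger one is meant.

How it is judged (in metres and radians):
On the way, in this order (a step that is already met when the one before it is completed fails the run):
1. the second tile is drawn up with the spacer block: the block bears on the second tile and on the fixed first tile together (more than 0.3 N on each), the gap between them 8 to 14 mm (contact force between spacer and tile1 above 0.3 N and contact force between spacer and tile0 above 0.3 N and y of tile1_top in the frame of tile0_top between -0.074 and -0.068 m), for 0.1 s.
2. the third tile is drawn up with the spacer block: the block bears on the third tile and on the second tile together (more than 0.3 N on each), the gap between them 8 to 14 mm (contact force between spacer and tile2 above 0.3 N and contact force between spacer and tile1 above 0.3 N and y of tile2_top in the frame of tile1_top between -0.074 and -0.068 m), for 0.1 s.
3. the last tile is drawn up with the spacer block: the block bears on the last tile and on the third tile together (more than 0.3 N on each), the gap between them 8 to 14 mm (contact force between spacer and tile3 above 0.3 N and contact force between spacer and tile2 above 0.3 N and y of tile3_top in the frame of tile2_top between -0.074 and -0.068 m), for 0.1 s.
At the end, for the whole second after the job is handed in: The three gaps in the row are equal, within 2 mm of each other, and 8 to 14 mm wide, and the spacer block is released, standing still and upright on its legs inside the black tray (((y of tile1_top in the frame of tile0_top between -0.07025 and -0.06775 m and y of tile2_top in the frame of tile1_top between -0.07025 and -0.06775 m and y of tile3_top in the frame of tile2_top between -0.07025 and -0.06775 m) or (y of tile1_top in the frame of tile0_top between -0.07075 and -0.06825 m and y of tile2_top in the frame of tile1_top between -0.07075 and -0.06825 m and y of tile3_top in the frame of tile2_top between -0.07075 and -0.06825 m) or (y of tile1_top in the frame of tile0_top between -0.07125 and -0.06875 m and y of tile2_top in the frame of tile1_top between -0.07125 and -0.06875 m and y of tile3_top in the frame of tile2_top between -0.07125 and -0.06875 m) or (y of tile1_top in the frame of tile0_top between -0.07175 and -0.06925 m and y of tile2_top in the frame of tile1_top between -0.07175 and -0.06925 m and y of tile3_top in the frame of tile2_top between -0.07175 and -0.06925 m) or (y of tile1_top in the frame of tile0_top between -0.07225 and -0.06975 m and y of tile2_top in the frame of tile1_top between -0.07225 and -0.06975 m and y of tile3_top in the frame of tile2_top between -0.07225 and -0.06975 m) or (y of tile1_top in the frame of tile0_top between -0.07275 and -0.07025 m and y of tile2_top in the frame of tile1_top between -0.07275 and -0.07025 m and y of tile3_top in the frame of tile2_top between -0.07275 and -0.07025 m) or (y of tile1_top in the frame of tile0_top between -0.07325 and -0.07075 m and y of tile2_top in the frame of tile1_top between -0.07325 and -0.07075 m and y of tile3_top in the frame of tile2_top between -0.07325 and -0.07075 m) or (y of tile1_top in the frame of tile0_top between -0.07375 and -0.07125 m and y of tile2_top in the frame of tile1_top between -0.07375 and -0.07125 m and y of tile3_top in the frame of tile2_top between -0.07375 and -0.07125 m) or (y of tile1_top in the frame of tile0_top between -0.07425 and -0.07175 m and y of tile2_top in the frame of tile1_top between -0.07425 and -0.07175 m and y of tile3_top in the frame of tile2_top between -0.07425 and -0.07175 m)) and x of spacer_centre in the frame of tray between -0.065 and 0.065 m and y of spacer_centre in the frame of tray between -0.055 and 0.055 m and z of spacer_centre in the frame of tray below 0.032 m and angle between spacer's own z axis and vertical below 0.1 rad and linear speed of spacer below 0.02 m/s); the robot touches nothing.
It fails at once if the spacer block pressed on the fixed first tile with more than 15 N or on another tile with more than 25 N (contact force between spacer and tile0 above 15 N or contact force between spacer and tile1 above 25 N or contact force between spacer and tile2 above 25 N or contact force between spacer and tile3 above 25 N).
It fails at once if a bystander (cup, jar, spatula, spare tile, cartridge) moved more than 20 mm or knocked over (distance of any of cup, jar, spatula, spare_tile, cartridge from where it was at the start of the episode above 0.02 m or angle between any of cup, jar, spatula, spare_tile, cartridge's own z axis and vertical above 0.5 rad).
It also fails if it takes over 72 s, if anything falls off the work surface, if the arm or the gripper's body presses on something with over 40 N, if the wrist force passes 120 N, or if a joint passes its speed limit or range.

## Working session

There is one attempt and no reset: what is moved stays moved. The work goes in short steps, Python scripts to look and compute and a shell command to move; the robot and the scene stay as the last step left them, time stands still between calls to the robot, and variables do not carry over. Pictures are saved under pics/ and viewed, about 8 in all and at most 12, crops included, and the job is handed in when it is done.

```bash
ls; mkdir -p pics
cat > h.py <<'E'
import numpy as np, cv2, json
from plant import r
def cloud(p):
    z=p["range_z"];K=np.array(p["intrinsics"]);v,u=np.mgrid[:z.shape[0],:z.shape[1]]
    c=np.stack([(u-K[0,2])/K[0,0]*z,(v-K[1,2])/K[1,1]*z,z],-1)
    return (c-np.array(p["t"]))@np.array(p["R"])   # R^T (c-t)
def save(p,n): cv2.imwrite(f"pics/{n}.png",p["img"][:,:,::-1])
E
python3 - <<'E'
from h import *
s=r.state(); print(s["t"],s["ee_pos"],np.round(s["orientation"],4).tolist(),s["width"],r.grasp_offset,s["contact_force"])
for n in ["scene","side"]:
    p=r.snapshot(n); save(p,n+"0"); P=cloud(p); 
    print(n,"cam at",-np.array(p["R"]).T@np.array(p["t"]))
    for l in ["spacer_centre","tile1_top","tray","board","cup","jar","spatula","spare_tile","cartridge"]:
        for d in r.cut_out(p,l)[:6]:
            m=np.array(d["pixels"])&(p["range_z"]>0)
            if m.sum()<5: continue
            q=P[m]; print(l,round(d["confidence"],2),d["box"],"med",np.round(np.median(q,0),3),"z",np.round(np.percentile(q[:,2],[5,95]),3))
E
```

```text
pics
0.0 [0.19580429 0.56680659 0.23050981] [[0.3266, 0.9451, -0.0007], [0.9451, -0.3266, -0.0011], [-0.0013, -0.0003, -1.0]] 0.08568181906532557 0.0187 [-0.04435393  0.15054589  0.75314347]
scene cam at [0.95380626 0.76488717 0.74680146]
spacer_centre 0.62 [407.5, 300.0, 9.8, 25.8] med [0.465 0.486 0.031] z [0.006 0.033]
spacer_centre 0.61 [355.3, 256.7, 31.8, 37.5] med [0.482 0.358 0.044] z [0.011 0.05 ]
spacer_centre 0.39 [328.0, 242.8, 87.7, 70.1] med [0.464 0.357 0.004] z [0.001 0.016]
tile1_top 0.65 [241.7, 190.8, 36.1, 25.9] med [ 0.575 -0.     0.021] z [0.015 0.023]
tile1_top 0.63 [355.7, 255.2, 31.6, 36.8] med [0.483 0.358 0.044] z [0.013 0.05 ]
tray 0.81 [337.1, 335.2, 103.5, 83.2] med [0.595 0.558 0.004] z [0.002 0.015]
tray 0.78 [327.2, 243.4, 88.0, 66.6] med [0.464 0.357 0.005] z [0.002 0.015]
board 0.63 [202.1, 149.3, 94.1, 88.4] med [ 0.579 -0.049  0.02 ] z [0.008 0.026]
cup 0.82 [231.6, 231.6, 30.0, 45.1] med [0.699 0.181 0.06 ] z [0.011 0.084]
jar 0.72 [191.8, 196.4, 18.7, 26.6] med [ 0.735 -0.037  0.034] z [0.    0.055]
spatula 0.84 [286.2, 159.0, 48.2, 40.2] med [ 
[... 934 characters left out ...]
.9, 85.6] med [ 0.567 -0.031  0.02 ] z [0.002 0.026]
cup 0.66 [193.9, 212.5, 31.4, 46.4] med [0.696 0.197 0.058] z [0.008 0.083]
cup 0.63 [290.4, 279.0, 13.5, 41.7] med [0.471 0.37  0.047] z [0.004 0.05 ]
cup 0.38 [238.0, 152.1, 58.1, 85.4] med [ 0.568 -0.029  0.02 ] z [0.008 0.026]
jar 0.52 [207.4, 180.7, 14.6, 19.5] med [ 0.728 -0.036  0.034] z [0.006 0.055]
spatula 0.76 [322.2, 179.3, 27.7, 42.6] med [ 0.377 -0.007  0.002] z [-0.001  0.018]
spare_tile 0.78 [298.9, 133.5, 25.6, 14.0] med [ 0.455 -0.406  0.008] z [-0.001  0.012]
spare_tile 0.29 [266.5, 281.5, 72.6, 53.0] med [0.442 0.357 0.003] z [0.001 0.014]
cartridge 0.77 [184.8, 249.4, 24.1, 64.9] med [0.68  0.389 0.087] z [0.008 0.167]
```

View pics/scene0.png

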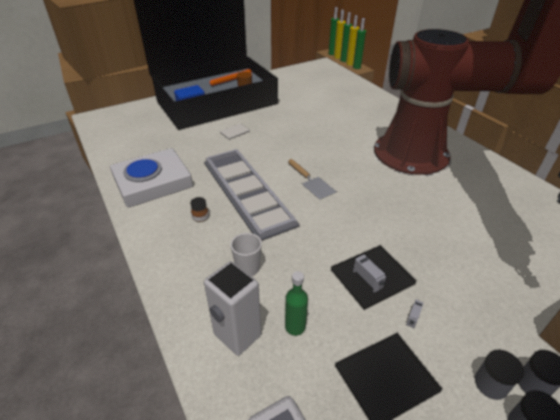

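Run:
```python
from h import *
pts=[]
cl=[]
for n in ["scene","side"]:
    p=r.snapshot(n); P=cloud(p); z=p["range_z"]>0
    # spacer top
    m=z&(abs(P[...,0]-.475)<.07)&(abs(P[...,1]-.362)<.07)&(P[...,2]>.042)&(P[...,2]<.06)
    q=P[m]; rc=cv2.minAreaRect((q[:,:2]*1000).astype(np.float32)); print(n,"spacer top",m.sum(),rc,np.percentile(q[:,2],[10,50,90]))
    # tray rim
    m=z&(abs(P[...,0]-.47)<.1)&(abs(P[...,1]-.36)<.1)&(P[...,2]>.011)&(P[...,2]<.018)
    q=P[m]; rc=cv2.minAreaRect((q[:,:2]*1000).astype(np.float32)); print("tray rim",m.sum(),rc)
    # white tiles on board
    im=p["img"].astype(int)
    w=z&(im.min(-1)>150)&(P[...,2]>.017)&(P[...,2]<.026)&(abs(P[...,0]-.57)<.15)&(abs(P[...,1])<.3)
    k,lab,st,ce=cv2.connectedComponentsWithStats(w.astype(np.uint8),connectivity=4)
    for i in range(1,k):
        if st[i,4]>60:
            q=P[lab==i]; rc=cv2.minAreaRect((q[:,:2]*1000).astype(np.float32)); print("tile",st[i,4],np.round(rc[0],1),np.round(rc[1],1),rc[2])
    # board rails
    cl.append(P)
```

```text
scene spacer top 332 ((474.33685302734375, 351.59149169921875), (28.582767486572266, 74.08064270019531), 1.5977308750152588) [0.04437728 0.04843042 0.05013396]
tray rim 525 ((457.3290710449219, 348.95758056640625), (132.69064331054688, 152.2369384765625), 88.6841049194336)
tile 281 [ 568.1 -182.8] [56.9 88.3] 87.17835998535156
tile 341 [571.7 -95.6] [59.2 89.7] 87.65716552734375
tile 402 [573.4  -5.5] [61.  88.1] 89.30795288085938
tile 421 [575.7  72.7] [56.5 88.3] 88.43804931640625
side spacer top 323 ((472.23773193359375, 351.9923095703125), (25.206153869628906, 75.15070343017578), 2.0844268798828125) [0.04459354 0.04775229 0.04936542]
tray rim 474 ((456.432373046875, 349.5806579589844), (133.86952209472656, 149.13165283203125), 88.6581802368164)
tile 239 [ 565.4 -178.7] [60.2 88.1] 83.26226043701172
tile 278 [568.7 -93.6] [57.1 85.9] 87.69024658203125
tile 342 [571.6  -3. ] [56.4 86.5] 88.00567626953125
tile 334 [573.7  72.3] [51.  86.5] 87.1314468383789
```

The view shows the wanted tray with the larger spacer at pixel (373,275), a second tray at (388,375), and the small look-alike at (415,313). The board is at (250,192). The jar (199,210), cup (247,255) and green cartridge (297,305) stand clear of the path. The first tile is at the near (+y) end.

```bash
cat >> h.py <<'E'
from scipy.spatial.transform import Rotation as Ro
def plan(p,yaw):
    "row numbers for TCP at world p, tool x at yaw (deg), pointing down"
    s=r.state(); R=np.array(s["orientation"]); a=np.radians(yaw)
    T=np.array([[np.cos(a),np.sin(a),0],[np.sin(a),-np.cos(a),0],[0,0,-1]])
    d=R.T@(np.array(p)-s["ee_pos"]); w=Ro.from_matrix(R.T@T).as_rotvec(degrees=True)
    print("at",np.round(s["ee_pos"],4),"trans",np.round(d/.75,4).tolist(),"twist",np.round(w/360,4).tolist(),"mm",np.round(d*1000,1),"deg",np.round(w,2))
def yawnow(): 
    R=np.array(r.state()["orientation"]); return np.degrees(np.arctan2(R[1,0],R[0,0]))
E
python3 -c "
from h import *
plan([.473,.352,.21],1.8)"
```

```text
at [0.196  0.5671 0.2313] trans [-0.1505, 0.4427, 0.0284] twist [-0.0, -0.0, 0.192] mm [-112.8  332.1   21.3] deg [-0.000e+00 -1.000e-02  6.913e+01]
```

```bash
python3 -m handwheel '[{"translation":[-0.1505,0.4427,0.0284],"twist":[0,0,0.192],"jaw":-1},{"translation":[-0.1505,0.4427,0.0284],"twist":[0,0,0.192],"jaw":-1},{"translation":[-0.1505,0.4427,0.0284],"twist":[0,0,0.192],"jaw":-1},{"translation":[-0.1505,0.4427,0.0284],"twist":[0,0,0.192],"jaw":-1},{"translation":[-0.1505,0.4427,0.0284],"twist":[0,0,0.192],"jaw":-1},{"translation":[-0.1505,0.4427,0.0284],"twist":[0,0,0.192],"jaw":-1},{"translation":[-0.1505,0.4427,0.0284],"twist":[0,0,0.192],"jaw":-1},{"translation":[-0.1505,0.4427,0.0284],"twist":[0,0,0.192],"jaw":-1}]' 40
python3 - <<'E'
from h import *
print(yawnow(),r.state()["width"])
p=r.snapshot("wrist"); save(p,"w1"); P=cloud(p); z=p["range_z"]>0
print("cam",-np.array(p["R"]).T@np.array(p["t"]))
m=z&(abs(P[...,0]-.475)<.06)&(abs(P[...,1]-.352)<.06)&(P[...,2]>.044)&(P[...,2]<.06)
q=P[m]; print(m.sum(),cv2.minAreaRect((q[:,:2]*1000).astype(np.float32)),np.percentile(q[:,2],[10,50,90]))
for d in r.cut_out(p,"spacer_centre")[:2]: print(d["confidence"],d["box"])
E
```

```text
t: 1.9
ee_pos: [0.4769, 0.348, 0.2091]
orientation: [[1.0, 0.026, 0.0], [0.026, -1.0, -0.001], [0.0, 0.001, -1.0]]
contact_force: [0.2, 0.1, 0.3]
width: 0.0852
1.4965469054067764 0.08523615694398441
cam [0.47501721 0.42991776 0.35095237]
1854 ((473.7997741699219, 348.9677734375), (25.963539123535156, 73.48481750488281), 2.449455976486206) [0.04752174 0.04853464 0.04954279]
0.7 [255.8, 140.8, 28.3, 83.6]
0.67 [222.2, 19.1, 61.9, 49.5]
```

View pics/w1.png

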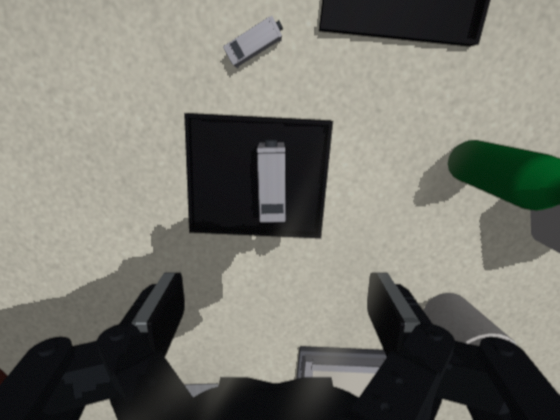

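The wrist view shows the spacer in the tray at pixel (271,182). Its screw-set leg, with the stud, is at the top (+y) end, and the small look-alike is at (254,42). Next I descend and grip.

```bash
python3 -c "
from h import *
plan([.474,.350,.06],2.3);plan([.474,.350,.0185],2.3)"
```

```text
at [0.4739 0.3508 0.2097] trans [0.0003, 0.001, 0.1996] twist [0.0, 0.0001, -0.0011] mm [  0.2   0.8 149.7] deg [ 0.    0.03 -0.41]
at [0.4739 0.3508 0.2097] trans [0.0003, 0.001, 0.2549] twist [0.0, 0.0001, -0.0011] mm [  0.2   0.8 191.2] deg [ 0.    0.03 -0.41]
```

```bash
python3 -m handwheel '[{"translation":[0.0003,0.001,0.15],"twist":[0,0,-0.0011],"jaw":-1},{"translation":[0.0003,0.001,0.2],"twist":[0,0,-0.0011],"jaw":-1},{"translation":[0.0003,0.001,0.225],"twist":[0,0,-0.0011],"jaw":-1},{"translation":[0.0003,0.001,0.24],"twist":[0,0,-0.0011],"jaw":-1},{"translation":[0.0003,0.001,0.2549],"twist":[0,0,-0.0011],"jaw":-1},{"translation":[0.0003,0.001,0.2549],"twist":[0,0,-0.0011],"jaw":-1},{"translation":[0.0003,0.001,0.2549],"twist":[0,0,-0.0011],"jaw":-1}]' 40
python3 -m handwheel '[{"translation":[0,0,0],"twist":[0,0,0],"jaw":1},{"translation":[0,0,0],"twist":[0,0,0],"jaw":1},{"translation":[0,0,0],"twist":[0,0,0],"jaw":1},{"translation":[0,0,0],"twist":[0,0,0],"jaw":1},{"translation":[0,0,0],"twist":[0,0,0],"jaw":1},{"translation":[0,0,0],"twist":[0,0,0],"jaw":1},{"translation":[0,0,0],"twist":[0,0,0],"jaw":1}]' 40
```

```text
t: 2.7
ee_pos: [0.4749, 0.351, 0.0206]
orientation: [[0.999, 0.042, 0.002], [0.042, -0.999, 0.001], [0.002, -0.001, -1.0]]
contact_force: [-0.7, -0.2, 0.4]
width: 0.0853
t: 3.4
ee_pos: [0.4751, 0.3511, 0.0213]
orientation: [[0.999, 0.042, 0.002], [0.042, -0.999, 0.001], [0.002, -0.001, -1.0]]
contact_force: [-1.6, -0.8, 5.7]
width: 0.0254
```

```bash
python3 -m handwheel '[{"translation":[0,0,-0.03],"twist":[0,0,0],"jaw":1},{"translation":[0,0,-0.09],"twist":[0,0,0],"jaw":1},{"translation":[0,0,-0.13],"twist":[0,0,0],"jaw":1},{"translation":[0,0,-0.14],"twist":[0,0,0],"jaw":1},{"translation":[0,0,-0.14],"twist":[0,0,0],"jaw":1}]' 40
python3 - <<'E'
from h import *
plan([.573,-.09,.17],-2)
E
```

```text
t: 3.9
ee_pos: [0.4755, 0.3512, 0.1268]
orientation: [[0.999, 0.042, 0.004], [0.042, -0.999, 0.002], [0.004, -0.002, -1.0]]
contact_force: [-0.4, 0.5, -2.6]
width: 0.0253
at [0.4755 0.3512 0.1268] trans [0.1053, 0.5931, -0.0582] twist [-0.0003, -0.0006, 0.0123] mm [ 79.  444.8 -43.7] deg [-0.11 -0.22  4.42]
```

```bash
python3 -m handwheel '[{"translation":[0.02,0.1,-0.12],"twist":[0,0,0.0123],"jaw":1},{"translation":[0.1,0.6,-0.165],"twist":[0,0,0.0123],"jaw":1},{"translation":[0.1,0.6,-0.165],"twist":[0,0,0.0123],"jaw":1},{"translation":[0.1,0.6,-0.165],"twist":[0,0,0.0123],"jaw":1},{"translation":[0.1,0.6,-0.165],"twist":[0,0,0.0123],"jaw":1},{"translation":[0.1,0.6,-0.165],"twist":[0,0,0.0123],"jaw":1},{"translation":[0.1,0.6,-0.165],"twist":[0,0,0.0123],"jaw":1},{"translation":[0.1,0.6,-0.165],"twist":[0,0,0.0123],"jaw":1}]' 40
python3 -m handwheel '[{"translation":[0.032,0.19,0],"twist":[0,0,0],"jaw":1},{"translation":[0.032,0.19,0],"twist":[0,0,0],"jaw":1},{"translation":[0.032,0.19,0],"twist":[0,0,0],"jaw":1},{"translation":[0.032,0.19,0],"twist":[0,0,0],"jaw":1},{"translation":[0.032,0.19,0],"twist":[0,0,0],"jaw":1}]' 40
cat > look.py <<'E'
from h import *
import sys
s=r.state(); print("tcp",s["ee_pos"],"yaw",yawnow(),"F",s["contact_force"],"t",s["t"])
p=r.snapshot("wrist"); save(p,sys.argv[1]); P=cloud(p); z=p["range_z"]>0
w=z&(p["img"].min(-1)>int(sys.argv[2]) )&(P[...,2]>.017)&(P[...,2]<.026)&(abs(P[...,0]-.57)<.09)
k,lab,st,ce=cv2.connectedComponentsWithStats(w.astype(np.uint8),connectivity=4)
for i in range(1,k):
    if st[i,4]>150:
        q=P[lab==i]; rc=cv2.minAreaRect((q[:,:2]*1000).astype(np.float32)); print("tile",st[i],np.round(rc[0],1),np.round(rc[1],1),round(rc[2],2),"z",np.median(q[:,2]),"ymin/max@mid",np.round(np.percentile(q[abs(q[:,0]-rc[0][0]/1e3)<.01][:,1],[0,1,99,100])*1000,1))
E
python3 look.py w2 140
```

```text
t: 4.7
ee_pos: [0.5518, -0.0181, 0.2314]
orientation: [[0.999, -0.035, 0.0], [-0.035, -0.999, 0.003], [0.0, -0.003, -1.0]]
contact_force: [1.7, 0.3, -1.3]
width: 0.0255
t: 5.2
ee_pos: [0.5698, -0.162, 0.2279]
orientation: [[0.999, -0.037, -0.003], [-0.037, -0.999, 0.005], [-0.004, -0.005, -1.0]]
contact_force: [0.0, 0.3, -1.1]
width: 0.0253
tcp [ 0.56975568 -0.16196358  0.22794675] yaw -2.1394891477819287 F [ 0.03004743  0.32823621 -1.10817774] t 5.2
tile [220   0  11 125 377] [524.7 -46.3] [111.7   3.9] 88.46 z 0.024389920528632945 ymin/max@mid [-102.1  -99.3    8.7    9.5]
tile [ 227    0   95   54 4935] [573.7 -13.8] [45.7 88.6] 87.96 z 0.02146709151805536 ymin/max@mid [-36.8 -36.5   8.6   9.1]
tile [ 318    0   15  178 1246] [622.  -77.9] [168.    9.1] 88.18 z 0.024544771763848006 ymin/max@mid [-161.8 -153.4    5.2    6.1]
tile [ 231   88   87   59 4897] [571.6 -98. ] [58.5 88.9] 88.31 z 0.021547177451123032 ymin/max@mid [-127.3 -126.7  -69.6  -69.3]
tile [ 236  173   80   49 1982] [ 569.1 -184.4] [57.2 88.5] 88.02 z 0.021611571717467373 ymin/max@mid [-180.5 -180.2 -156.1 -155.8]
```

View pics/w2.png

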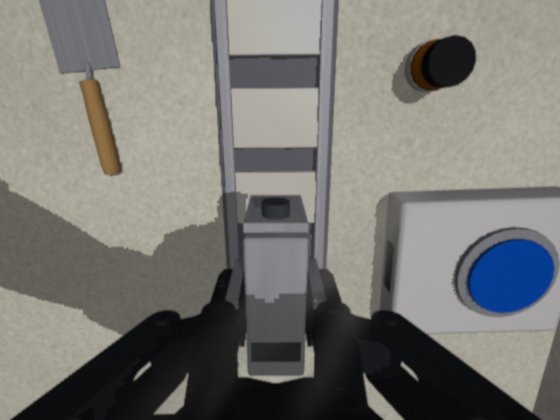

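The spacer hangs upright in the jaws with its stud end at pixel (275,208), towards +y. The tiles behind it are at (275,25), (275,118) and (275,190). Next I measure how the spacer sits in the hand.

Run:
```python
from h import *
s=r.state(); t=np.array(s["ee_pos"]); R=np.array(s["orientation"])
p=r.snapshot("wrist"); P=cloud(p); Q=(P-t)@R  # tool frame
Q=Q*1000; m=(p["range_z"]>0)&(abs(Q[...,0])<16)&(abs(Q[...,1])<50)&(Q[...,2]<25)&(Q[...,2]>-35)
v,u=np.where(m); print(u.min(),u.max(),v.min(),v.max())
for u0 in (265,275,285):
  for v0 in range(192,380,6):
    if m[v0,u0]: print(u0,v0,np.round(Q[v0,u0],1),end=";")
  print()
q=Q[m&(Q[...,2]<-24)]; print(np.percentile(q,[0,2,50,98,100],axis=0)); print(cv2.minAreaRect(q[:,:2].astype(np.float32)))
```

```text
233 315 196 375
265 198 [ -4.6 -35.1  12. ];265 204 [ -3.7 -40.8 -15.4];265 210 [ -3.8 -37.9 -14.6];265 216 [ -3.8 -35.8 -16.1];265 222 [ -3.6 -35.3 -21.8];265 228 [ -3.6 -33.  -22.4];265 234 [ -3.6 -30.4 -22.4];265 240 [ -3.5 -30.1 -27.5];265 246 [ -3.5 -27.3 -27.1];265 252 [ -3.6 -24.6 -27. ];265 258 [ -3.6 -22.  -27. ];265 264 [ -3.6 -18.8 -26.1];265 270 [ -3.6 -16.8 -27.4];265 276 [ -3.7 -14.  -27.2];265 282 [ -3.7 -11.5 -27.6];265 288 [ -3.7  -8.4 -27.2];265 294 [ -3.7  -5.9 -27.7];265 300 [ -3.7  -3.1 -27.9];265 306 [ -3.8   0.8 -26.4];265 312 [ -3.8   3.6 -26.7];265 318 [ -3.9   6.6 -26.8];265 324 [ -3.9   9.4 -27.1];265 330 [ -3.9  12.6 -27. ];265 336 [ -3.9  15.4 -27.5];265 342 [ -4.  19. -27.];265 348 [ -4.   21.3 -28. ];265 354 [ -4.   24.4 -28.3];265 360 [ -4.   27.6 -28.4];265 366 [ -4.1  31.7 -27.6];265 372 [ -4.1  35.9 -26.9];
275 198 [  0.4 -40.8  -6.8];275 204 [  0.4 -40.7 -15.2];275 210 [  0.4 -39.2 -18.3];275 216 [  0.4 -36.3 -17.4];275 222 [  0.4 -35.  -21. ];275 228 [  0.4 -32.6 -21.5];275 234 [  0.4 -30.4 -22.5];275 240 [  0.4 -29.8 -26.9];275 246 [  0.4 -27.5 -
[... 1050 characters left out ...]
 [  4.5  -5.3 -26.8];285 300 [  4.6  -2.1 -26.4];285 306 [  4.6  -0.2 -27.8];285 312 [  4.6   3.  -27.6];285 318 [  4.6   5.8 -27.9];285 324 [  4.7   9.2 -27.4];285 330 [  4.7  13.  -26.6];285 336 [  4.8  16.1 -26.7];285 342 [  4.8  18.7 -27.4];285 348 [  4.8  21.9 -27.4];285 354 [  4.8  25.  -27.6];285 360 [  4.9  28.8 -27.2];285 366 [  4.9  31.8 -27.6];285 372 [  4.9  34.8 -28. ];
[[-15.99419389 -31.16619098 -34.99155042]
 [-12.20906336 -30.13955499 -31.34089581]
 [  0.40648997  -2.08336117 -27.17311583]
 [ 13.31079351  35.69664939 -25.53096143]
 [ 15.96802533  38.40450367 -24.04474945]]
((0.17882061004638672, 3.6879119873046875), (69.48846435546875, 31.951364517211914), 89.16514587402344)
```

```bash
python3 -c "
from h import *
plan([.5743,-.006,.053],-1.9)"
```

```text
at [ 0.5702 -0.1603  0.2293] trans [-0.0012, -0.2048, 0.236] twist [-0.0007, 0.0003, -0.0002] mm [  -0.9 -153.6  177. ] deg [-0.24  0.11 -0.08]
```

```bash
python3 -m handwheel '[{"translation":[-0.0012,-0.06,0.03],"twist":[-0.0007,0.0003,0],"jaw":1},{"translation":[-0.0012,-0.12,0.08],"twist":[-0.0007,0.0003,0],"jaw":1},{"translation":[-0.0012,-0.17,0.12],"twist":[-0.0007,0.0003,0],"jaw":1},{"translation":[-0.0012,-0.2048,0.17],"twist":[-0.0007,0.0003,0],"jaw":1},{"translation":[-0.0012,-0.2048,0.22],"twist":[-0.0007,0.0003,0],"jaw":1},{"translation":[-0.0012,-0.2048,0.236],"twist":[-0.0007,0.0003,0],"jaw":1},{"translation":[-0.0012,-0.2048,0.236],"twist":[-0.0007,0.0003,0],"jaw":1},{"translation":[-0.0012,-0.2048,0.236],"twist":[-0.0007,0.0003,0],"jaw":1}]' 40
python3 look.py w3 140
python3 -c "
from h import *
plan([.5743,-.006,.053],-1.9)"
```

```text
t: 6.1
ee_pos: [0.5752, -0.0064, 0.0549]
orientation: [[0.999, -0.035, 0.002], [-0.035, -0.999, -0.001], [0.002, 0.001, -1.0]]
contact_force: [-0.0, -0.5, -1.0]
width: 0.0255
tcp [ 0.57524313 -0.00637696  0.05486753] yaw -1.9889133924477909 F [-0.02365518 -0.50697499 -0.99463761] t 6.1
tile [  181    46   179   118 19433] [576.3  71.3] [57.9 88.8] 88.43 z 0.02144869916429879 ymin/max@mid [42.3 43.1 98.5 99.2]
tile [ 195  199   46   58 1801] [543.    4.5] [36.6 26.2] 87.79 z 0.021454033386616278 ymin/max@mid [-13.5 -12.   22.6  23.2]
tile [ 303  199   46   88 2680] [604.7  -7.8] [57.2 26.1] 88.24 z 0.02151794832227397 ymin/max@mid [-36.5 -31.2  20.4  21.1]
tile [305 347   8  28 177] [595.8 -94.9] [24.   4.7] 87.79 z 0.02163949750452841 ymin/max@mid [-107.  -106.2  -83.2  -82.9]
at [ 0.5758 -0.0067  0.0555] trans [-0.0021, -0.0009, 0.0034] twist [0.0001, -0.0005, -0.0003] mm [-1.6 -0.7  2.5] deg [ 0.05 -0.19 -0.11]
```

View pics/w3.png

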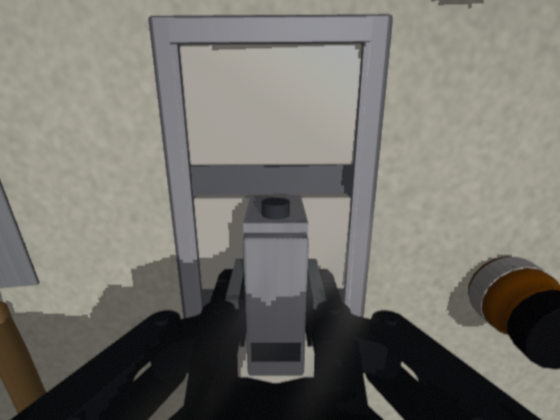

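The tile0–tile1 gap shows at rows 165–197, with the spacer over tile1. Both views put the centre of tile1 at y ≈ -6.8 mm. Next I lower in steps.

```bash
python3 -m handwheel '[{"translation":[-0.002,-0.0008,0.008],"twist":[0,-0.0003,0],"jaw":1},{"translation":[-0.002,-0.0008,0.016],"twist":[0,-0.0003,0],"jaw":1},{"translation":[-0.002,-0.0008,0.0193],"twist":[0,-0.0003,0],"jaw":1},{"translation":[-0.002,-0.0008,0.0193],"twist":[0,-0.0003,0],"jaw":1},{"translation":[-0.002,-0.0008,0.0193],"twist":[0,-0.0003,0],"jaw":1}]' 40
python3 -m handwheel '[{"translation":[0,0,0.0013],"twist":[0,0,0],"jaw":1},{"translation":[0,0,0.0026],"twist":[0,0,0],"jaw":1},{"translation":[0,0,0.0026],"twist":[0,0,0],"jaw":1}]' 40
```

```text
t: 6.65
ee_pos: [0.5743, -0.0062, 0.041]
orientation: [[0.999, -0.035, 0.001], [-0.035, -0.999, -0.001], [0.001, 0.001, -1.0]]
contact_force: [1.0, -0.6, -2.6]
width: 0.0252
t: 6.95
ee_pos: [0.5743, -0.0061, 0.0389]
orientation: [[0.999, -0.035, 0.001], [-0.035, -0.999, -0.001], [0.001, 0.001, -1.0]]
contact_force: [-0.5, -0.4, -1.7]
width: 0.0253
```

```bash
python3 -m handwheel '[{"translation":[0,0,0.0013],"twist":[0,0,0],"jaw":1},{"translation":[0,0,0.0027],"twist":[0,0,0],"jaw":1},{"translation":[0,0,0.0027],"twist":[0,0,0],"jaw":1}]' 40
python3 -m handwheel '[{"translation":[0,0,0.0013],"twist":[0,0,0],"jaw":1},{"translation":[0,0,0.0026],"twist":[0,0,0],"jaw":1},{"translation":[0,0,0.004],"twist":[0,0,0],"jaw":1},{"translation":[0,0,0.004],"twist":[0,0,0],"jaw":1}]' 40
```

```text
t: 7.25
ee_pos: [0.5741, -0.0061, 0.0366]
orientation: [[0.999, -0.035, 0.001], [-0.035, -0.999, -0.001], [0.001, 0.001, -1.0]]
contact_force: [-0.4, 0.6, -1.5]
width: 0.0249
t: 7.65
ee_pos: [0.574, -0.0061, 0.0334]
orientation: [[0.999, -0.035, 0.0], [-0.035, -0.999, -0.001], [0.0, 0.001, -1.0]]
contact_force: [0.7, -0.6, -2.1]
width: 0.0253
```

```bash
python3 -m handwheel '[{"translation":[0,-0.0013,0.0013],"twist":[0,0,0],"jaw":1},{"translation":[0,-0.0026,0.0013],"twist":[0,0,0],"jaw":1},{"translation":[0,-0.004,0.0013],"twist":[0,0,0],"jaw":1},{"translation":[0,-0.004,0.0013],"twist":[0,0,0],"jaw":1}]' 40
python3 -m handwheel '[{"translation":[0,-0.0013,0],"twist":[0,0,0],"jaw":1},{"translation":[0,-0.0026,0],"twist":[0,0,0],"jaw":1},{"translation":[0,-0.004,0],"twist":[0,0,0],"jaw":1},{"translation":[0,-0.004,0],"twist":[0,0,0],"jaw":1}]' 40
```

```text
t: 8.05
ee_pos: [0.5741, -0.0031, 0.0324]
orientation: [[0.999, -0.035, 0.0], [-0.035, -0.999, -0.001], [0.0, 0.001, -1.0]]
contact_force: [-1.4, -2.0, -3.6]
width: 0.025
t: 8.45
ee_pos: [0.5742, -0.0009, 0.0324]
orientation: [[0.999, -0.036, 0.0], [-0.036, -0.999, -0.003], [0.0, 0.003, -1.0]]
contact_force: [1.0, -6.2, -4.3]
width: 0.0253
```

```bash
python3 -m handwheel '[{"translation":[0,-0.0013,0],"twist":[0,0,0],"jaw":1},{"translation":[0,-0.0026,0],"twist":[0,0,0],"jaw":1},{"translation":[0,-0.0033,0],"twist":[0,0,0],"jaw":1},{"translation":[0,-0.0033,0],"twist":[0,0,0],"jaw":1}]' 40
python3 -m handwheel '[{"translation":[0,-0.001,0],"twist":[0,0,0],"jaw":1},{"translation":[0,-0.0018,0],"twist":[0,0,0],"jaw":1},{"translation":[0,-0.0018,0],"twist":[0,0,0],"jaw":1}]' 40
python3 -m handwheel '[{"translation":[0,-0.001,0],"twist":[0,0,0],"jaw":1},{"translation":[0,-0.0018,0],"twist":[0,0,0],"jaw":1},{"translation":[0,-0.0018,0],"twist":[0,0,0],"jaw":1}]' 40
```

```text
t: 8.85
ee_pos: [0.5742, 0.0007, 0.0323]
orientation: [[0.999, -0.036, -0.0], [-0.036, -0.999, -0.005], [0.0, 0.005, -1.0]]
contact_force: [-0.2, -5.8, -3.2]
width: 0.0254
t: 9.15
ee_pos: [0.5742, 0.0013, 0.0322]
orientation: [[0.999, -0.037, -0.0], [-0.037, -0.999, -0.006], [-0.0, 0.006, -1.0]]
contact_force: [-0.4, -5.2, -3.6]
width: 0.0251
t: 9.45
ee_pos: [0.5743, 0.002, 0.0321]
orientation: [[0.999, -0.037, -0.001], [-0.037, -0.999, -0.008], [-0.0, 0.008, -1.0]]
contact_force: [0.1, -6.7, -4.3]
width: 0.0255
```

```bash
python3 -m handwheel '[{"translation":[0,-0.001,0],"twist":[0.0015,0,0],"jaw":1},{"translation":[0,-0.0018,0],"twist":[0.0015,0,0],"jaw":1},{"translation":[0,-0.0018,0],"twist":[0.0015,0,0],"jaw":1}]' 40
python3 -m handwheel '[{"translation":[0,-0.001,0],"twist":[0.0005,0,0],"jaw":1},{"translation":[0,-0.0018,0],"twist":[0.0005,0,0],"jaw":1},{"translation":[0,-0.0018,0],"twist":[0.0005,0,0],"jaw":1}]' 40
python3 -m handwheel '[{"translation":[0,-0.001,0],"twist":[0.0005,0,0],"jaw":1},{"translation":[0,-0.0018,0],"twist":[0.0005,0,0],"jaw":1},{"translation":[0,-0.0018,0],"twist":[0.0005,0,0],"jaw":1}]' 40
```

```text
t: 9.75
ee_pos: [0.5744, 0.0025, 0.0323]
orientation: [[0.999, -0.038, -0.0], [-0.038, -0.999, 0.0], [-0.0, -0.0, -1.0]]
contact_force: [-0.9, -6.5, -1.6]
width: 0.0252
t: 10.05
ee_pos: [0.5744, 0.003, 0.0324]
orientation: [[0.999, -0.039, -0.0], [-0.039, -0.999, 0.002], [-0.0, -0.002, -1.0]]
contact_force: [-0.6, -5.7, -3.5]
width: 0.0254
t: 10.35
ee_pos: [0.5744, 0.0036, 0.0325]
orientation: [[0.999, -0.039, -0.0], [-0.039, -0.999, 0.003], [-0.0, -0.003, -1.0]]
contact_force: [-0.0, -6.0, -2.9]
width: 0.0256
```

```bash
python3 -m handwheel '[{"translation":[0,-0.001,0],"twist":[-0.0004,0,-0.0007],"jaw":1},{"translation":[0,-0.0019,0],"twist":[-0.0004,0,-0.0007],"jaw":1},{"translation":[0,-0.0019,0],"twist":[-0.0004,0,-0.0007],"jaw":1}]' 40
python3 -m handwheel '[{"translation":[0,-0.001,0],"twist":[0,0,-0.0003],"jaw":1},{"translation":[0,-0.0019,0],"twist":[0,0,-0.0003],"jaw":1},{"translation":[0,-0.0019,0],"twist":[0,0,-0.0003],"jaw":1}]' 40
python3 -c "
from h import *
plan([.5744,.005,.0325],-1.95); print(r.state()['contact_force'])"
```

```text
t: 10.65
ee_pos: [0.5743, 0.0044, 0.0324]
orientation: [[0.999, -0.035, -0.001], [-0.035, -0.999, -0.001], [-0.001, 0.001, -1.0]]
contact_force: [0.3, -5.7, -3.6]
width: 0.0254
t: 10.95
ee_pos: [0.5743, 0.0051, 0.0323]
orientation: [[0.999, -0.034, -0.001], [-0.034, -0.999, -0.002], [-0.001, 0.002, -1.0]]
contact_force: [-1.4, -6.4, -3.3]
width: 0.0255
at [0.5743 0.0051 0.0323] trans [0.0002, 0.0002, -0.0003] twist [0.0004, 0.0002, 0.0001] mm [ 0.1  0.1 -0.2] deg [0.13 0.07 0.02]
[-1.4291523  -6.36652319 -3.30302571]
```

```bash
python3 -m handwheel '[{"translation":[0,-0.001,0],"twist":[0.0004,0,0],"jaw":1},{"translation":[0,-0.0018,0],"twist":[0.0004,0,0],"jaw":1},{"translation":[0,-0.0018,0],"twist":[0.0004,0,0],"jaw":1}]' 40
python3 -m handwheel '[{"translation":[0,-0.001,0],"twist":[0.0004,0,-0.0002],"jaw":1},{"translation":[0,-0.0018,0],"twist":[0.0004,0,-0.0002],"jaw":1},{"translation":[0,-0.0018,0],"twist":[0.0004,0,-0.0002],"jaw":1}]' 40
python3 -m handwheel '[{"translation":[0,-0.001,0],"twist":[0.0004,0,-0.0002],"jaw":1},{"translation":[0,-0.0018,0],"twist":[0.0004,0,-0.0002],"jaw":1},{"translation":[0,-0.0018,0],"twist":[0.0004,0,-0.0002],"jaw":1}]' 40
```

```text
t: 11.25
ee_pos: [0.5743, 0.0057, 0.0323]
orientation: [[0.999, -0.034, -0.001], [-0.034, -0.999, -0.001], [-0.001, 0.001, -1.0]]
contact_force: [-1.1, -5.1, -3.9]
width: 0.0253
t: 11.55
ee_pos: [0.5743, 0.0062, 0.0323]
orientation: [[0.999, -0.034, -0.001], [-0.034, -0.999, -0.001], [-0.001, 0.001, -1.0]]
contact_force: [-1.3, -6.2, -3.0]
width: 0.0252
t: 11.85
ee_pos: [0.5743, 0.0063, 0.0323]
orientation: [[0.999, -0.033, -0.002], [-0.033, -0.999, -0.001], [-0.002, 0.001, -1.0]]
contact_force: [-1.4, -8.4, -3.3]
width: 0.0254
```

```bash
python3 -m handwheel '[{"translation":[0,-0.001,0],"twist":[0.0003,0,0],"jaw":1},{"translation":[0,-0.002,0],"twist":[0.0003,0,0],"jaw":1},{"translation":[0,-0.002,0],"twist":[0.0003,0,0],"jaw":1},{"translation":[0,-0.002,0],"twist":[0.0003,0,0],"jaw":1}]' 40
python3 look.py w4 140
```

```text
t: 12.25
ee_pos: [0.5743, 0.0063, 0.0324]
orientation: [[0.999, -0.034, -0.002], [-0.034, -0.999, -0.002], [-0.002, 0.002, -1.0]]
contact_force: [-1.2, -9.4, -2.8]
width: 0.0253
tcp [0.57431626 0.00633238 0.03240065] yaw -1.959359662452357 F [-1.18743474 -9.36673496 -2.76931468] t 12.25
tile [  173    70   200   127 23424] [576.2  71. ] [57.9 88.5] 88.4 z 0.021446303713687182 ymin/max@mid [42.3 43.4 98.6 99.1]
tile [ 308  218   53   71 2673] [605.2   9.8] [41.5 26.6] 89.14 z 0.021521230683216028 ymin/max@mid [-10.8  -7.1  30.1  30.6]
tile [ 188  219   45   48 1862] [541.8  18.2] [27.6 22.1] 88.23 z 0.02147137719072538 ymin/max@mid [ 4.7  5.3 31.7 32.3]
```

View pics/w4.png

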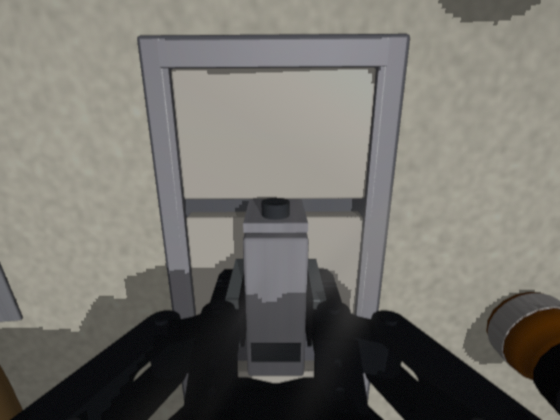

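The gap is now narrow and parallel (rows 198–217) at about 10 mm, with 9.4 N on the wrist, so the block bears on both tiles. I'll back off, lift and step to the third tile.

```bash
python3 -m handwheel '[{"translation":[0,0.002,0],"twist":[0.0003,0,0],"jaw":1},{"translation":[0,0.004,0],"twist":[0.0003,0,0],"jaw":1},{"translation":[0,0.004,-0.004],"twist":[0.0003,0,0],"jaw":1},{"translation":[0,0.004,-0.016],"twist":[0.0003,0,0],"jaw":1},{"translation":[0,0.004,-0.036],"twist":[0.0003,0,0],"jaw":1},{"translation":[0,0.004,-0.036],"twist":[0.0003,0,0],"jaw":1}]' 40
python3 -m handwheel '[{"translation":[0,0.06,0],"twist":[0,0,0],"jaw":1},{"translation":[0,0.12,0],"twist":[0,0,0],"jaw":1},{"translation":[0,0.134,0],"twist":[0,0,0],"jaw":1},{"translation":[0,0.134,0],"twist":[0,0,0],"jaw":1},{"translation":[0,0.134,0],"twist":[0,0,0],"jaw":1}]' 40
python3 look.py w5 140
python3 -c "
from h import *
plan([.5714,-.0974,.042],-1.95)"
```

```text
t: 12.9
ee_pos: [0.5761, 0.0032, 0.0627]
orientation: [[0.999, -0.034, 0.002], [-0.034, -0.999, -0.001], [0.002, 0.001, -1.0]]
contact_force: [1.3, -0.6, -2.4]
width: 0.0253
t: 13.4
ee_pos: [0.5727, -0.0968, 0.0628]
orientation: [[0.999, -0.034, 0.002], [-0.034, -0.999, -0.0], [0.002, 0.0, -1.0]]
contact_force: [-1.4, -0.1, -1.9]
width: 0.0251
tcp [ 0.57271975 -0.09677149  0.06284186] yaw -1.9614244147270552 F [-1.43795096 -0.05330761 -1.9440665 ] t 13.4
tile [  181     0   179   124 20689] [574.3   2.2] [59.  88.9] 88.52 z 0.02145285564544517 ymin/max@mid [-27.3 -26.5  30.5  31.2]
tile [ 352    0   31  185 2672] [623.9 -17.2] [92.1 10. ] 88.07 z 0.02448576992120388 ymin/max@mid [-63.1 -55.5  28.3  28.9]
tile [ 198  195   44   60 1665] [540.5 -87.2] [39.3 26. ] 88.12 z 0.021445553307342664 ymin/max@mid [-106.5 -103.7  -68.1  -67.8]
tile [ 302  195   44   86 2640] [602.4 -98.8] [58.5 25.9] 88.82 z 0.021518703986272137 ymin/max@mid [-128.2 -122.2  -70.   -69.4]
tile [303 347  10  29 223] [ 593.8 -193.8] [26.3  6.3] 86.54 z 0.021545885169195103 ymin/max@mid [-206.9 -206.3 -181.  -180.6]
at [ 0.5727 -0.0963  0.0628] trans [-0.0018, 0.0015, 0.0277] twist [0.0, -0.0004, 0.0001] mm [-1.3  1.1 20.8] deg [ 0.01 -0.13  0.04]
```

```bash
python3 -m handwheel '[{"translation":[-0.0018,0.0015,0.01],"twist":[0,-0.0004,0],"jaw":1},{"translation":[-0.0018,0.0015,0.025],"twist":[0,-0.0004,0],"jaw":1},{"translation":[-0.0018,0.0015,0.0285],"twist":[0,-0.0004,0],"jaw":1},{"translation":[-0.0018,0.0015,0.03],"twist":[0,-0.0004,0],"jaw":1},{"translation":[-0.0018,0.0015,0.0315],"twist":[0,-0.0004,0],"jaw":1},{"translation":[-0.0018,0.0015,0.0315],"twist":[0,-0.0004,0],"jaw":1}]' 40
python3 -m handwheel '[{"translation":[0,0,0.0013],"twist":[0,0,0],"jaw":1},{"translation":[0,0,0.0026],"twist":[0,0,0],"jaw":1},{"translation":[0,0,0.0026],"twist":[0,0,0],"jaw":1}]' 40
```

```text
t: 14.05
ee_pos: [0.5715, -0.0974, 0.0392]
orientation: [[0.999, -0.033, -0.0], [-0.033, -0.999, -0.0], [-0.0, 0.0, -1.0]]
contact_force: [-0.3, 0.4, -2.3]
width: 0.0257
t: 14.35
ee_pos: [0.5715, -0.0974, 0.0373]
orientation: [[0.999, -0.033, 0.0], [-0.033, -0.999, -0.0], [0.0, 0.0, -1.0]]
contact_force: [0.5, 0.2, -1.8]
width: 0.0253
```

```bash
python3 -m handwheel '[{"translation":[0,0,0.002],"twist":[0,0,0],"jaw":1},{"translation":[0,0,0.004],"twist":[0,0,0],"jaw":1},{"translation":[0,0,0.0062],"twist":[0,0,0],"jaw":1},{"translation":[0,0,0.0062],"twist":[0,0,0],"jaw":1}]' 40
python3 -m handwheel '[{"translation":[0,-0.002,0],"twist":[0.0005,0,0],"jaw":1},{"translation":[0,-0.004,0],"twist":[0.0005,0,0],"jaw":1},{"translation":[0,-0.006,0],"twist":[0.0005,0,0],"jaw":1},{"translation":[0,-0.008,0],"twist":[0.0005,0,0],"jaw":1},{"translation":[0,-0.01,0],"twist":[0.001,0,0],"jaw":1},{"translation":[0,-0.012,0],"twist":[0.001,0,0],"jaw":1},{"translation":[0,-0.014,0],"twist":[0.001,0,0],"jaw":1},{"translation":[0,-0.014,0],"twist":[0.001,0,0],"jaw":1}]' 40
python3 -c "
from h import *
plan([.572,-.0676,.0325],-1.95)"
```

```text
t: 14.75
ee_pos: [0.5713, -0.0973, 0.0322]
orientation: [[0.999, -0.033, -0.0], [-0.033, -0.999, -0.0], [-0.0, 0.0, -1.0]]
contact_force: [0.6, -0.5, -1.2]
width: 0.0251
t: 15.55
ee_pos: [0.5715, -0.0876, 0.0322]
orientation: [[0.999, -0.034, -0.001], [-0.034, -0.999, 0.004], [-0.001, -0.004, -1.0]]
contact_force: [-0.3, -5.0, -4.8]
width: 0.0256
at [ 0.5715 -0.0876  0.0322] trans [-0.0003, -0.0267, -0.0003] twist [-0.0007, 0.0001, 0.0] mm [ -0.2 -20.   -0.2] deg [-0.25  0.04  0.01]
```

```bash
python3 -m handwheel '[{"translation":[0,-0.0025,-0.0003],"twist":[-0.0003,0,0],"jaw":1},{"translation":[0,-0.005,-0.0003],"twist":[-0.0003,0,0],"jaw":1},{"translation":[0,-0.0075,-0.0003],"twist":[-0.0003,0,0],"jaw":1},{"translation":[0,-0.01,-0.0003],"twist":[-0.0003,0,0],"jaw":1},{"translation":[0,-0.0125,-0.0003],"twist":[-0.0003,0,0],"jaw":1},{"translation":[0,-0.015,-0.0003],"twist":[-0.0003,0,0],"jaw":1},{"translation":[0,-0.018,-0.0003],"twist":[-0.0003,0,0],"jaw":1},{"translation":[0,-0.02,-0.0003],"twist":[-0.0003,0,0],"jaw":1}]' 40
python3 -c "
from h import *
plan([.572,-.0676,.0325],-1.95)"
```

```text
t: 16.35
ee_pos: [0.572, -0.0736, 0.0324]
orientation: [[0.999, -0.035, -0.001], [-0.035, -0.999, 0.0], [-0.001, -0.0, -1.0]]
contact_force: [-1.0, -5.8, -5.2]
width: 0.0251
at [ 0.572  -0.0736  0.0324] trans [-0.0003, -0.008, -0.0001] twist [-0.0, 0.0001, -0.0001] mm [-0.2 -6.  -0.1] deg [-0.02  0.05 -0.03]
```

```bash
python3 -m handwheel '[{"translation":[0,-0.002,0],"twist":[0.0004,0,0],"jaw":1},{"translation":[0,-0.004,0],"twist":[0.0004,0,0],"jaw":1},{"translation":[0,-0.006,0],"twist":[0.0004,0,0],"jaw":1},{"translation":[0,-0.008,0],"twist":[0.0004,0,0],"jaw":1},{"translation":[0,-0.008,0],"twist":[0.0004,0,0],"jaw":1}]' 40
python3 -m handwheel '[{"translation":[0,-0.0015,0],"twist":[0.0004,0,0],"jaw":1},{"translation":[0,-0.003,0],"twist":[0.0004,0,0],"jaw":1},{"translation":[0,-0.004,0],"twist":[0.0004,0,0],"jaw":1},{"translation":[0,-0.004,0],"twist":[0.0004,0,0],"jaw":1}]' 40
python3 -c "
from h import *
plan([.572,-.0640,.0325],-1.95)"
```

```text
t: 16.85
ee_pos: [0.5721, -0.0684, 0.0324]
orientation: [[0.999, -0.035, -0.001], [-0.035, -0.999, 0.001], [-0.001, -0.001, -1.0]]
contact_force: [-0.6, -5.8, -3.7]
width: 0.0254
t: 17.25
ee_pos: [0.5722, -0.0663, 0.0324]
orientation: [[0.999, -0.036, -0.001], [-0.036, -0.999, 0.001], [-0.001, -0.001, -1.0]]
contact_force: [0.3, -5.2, -3.8]
width: 0.0254
at [ 0.5722 -0.0663  0.0324] trans [-0.0004, -0.003, -0.0001] twist [-0.0002, 0.0002, -0.0003] mm [-0.3 -2.3 -0.1] deg [-0.07  0.07 -0.09]
```

```bash
for i in 1; do python3 -m handwheel '[{"translation":[0,-0.001,0],"twist":[0.0003,0,-0.0003],"jaw":1},{"translation":[0,-0.0018,0],"twist":[0.0003,0,-0.0003],"jaw":1},{"translation":[0,-0.0018,0],"twist":[0.0003,0,-0.0003],"jaw":1}]' 40; done
python3 -m handwheel '[{"translation":[0,-0.001,0],"twist":[0.0003,0,0],"jaw":1},{"translation":[0,-0.0018,0],"twist":[0.0003,0,0],"jaw":1},{"translation":[0,-0.0018,0],"twist":[0.0003,0,0],"jaw":1}]' 40
python3 -m handwheel '[{"translation":[0,-0.001,0],"twist":[0.0003,0,0],"jaw":1},{"translation":[0,-0.0018,0],"twist":[0.0003,0,0],"jaw":1},{"translation":[0,-0.0018,0],"twist":[0.0003,0,0],"jaw":1}]' 40
```

```text
t: 17.55
ee_pos: [0.5722, -0.0657, 0.0324]
orientation: [[0.999, -0.034, -0.001], [-0.034, -0.999, 0.001], [-0.002, -0.001, -1.0]]
contact_force: [-0.2, -6.0, -3.7]
width: 0.0254
t: 17.85
ee_pos: [0.5722, -0.0651, 0.0325]
orientation: [[0.999, -0.035, -0.002], [-0.035, -0.999, 0.002], [-0.002, -0.002, -1.0]]
contact_force: [-0.7, -5.0, -4.5]
width: 0.0254
t: 18.15
ee_pos: [0.5723, -0.0646, 0.0325]
orientation: [[0.999, -0.035, -0.002], [-0.035, -0.999, 0.002], [-0.002, -0.002, -1.0]]
contact_force: [0.0, -5.3, -3.4]
width: 0.0252
```

```bash
python3 -m handwheel '[{"translation":[0,-0.001,0],"twist":[0.0002,0,0],"jaw":1},{"translation":[0,-0.0018,0],"twist":[0.0002,0,0],"jaw":1},{"translation":[0,-0.0018,0],"twist":[0.0002,0,0],"jaw":1}]' 40
python3 -m handwheel '[{"translation":[0,-0.001,0],"twist":[0.0002,0,0],"jaw":1},{"translation":[0,-0.0017,0],"twist":[0.0002,0,0],"jaw":1},{"translation":[0,-0.0017,0],"twist":[0.0002,0,0],"jaw":1}]' 40
```

```text
t: 18.45
ee_pos: [0.5723, -0.064, 0.0324]
orientation: [[0.999, -0.036, -0.002], [-0.036, -0.999, 0.001], [-0.002, -0.001, -1.0]]
contact_force: [-0.5, -6.2, -4.2]
width: 0.0252
t: 18.75
ee_pos: [0.5723, -0.0635, 0.0324]
orientation: [[0.999, -0.036, -0.002], [-0.036, -0.999, 0.001], [-0.002, -0.001, -1.0]]
contact_force: [-1.4, -5.6, -4.0]
width: 0.0251
```

```bash
python3 -m handwheel '[{"translation":[0,-0.001,0],"twist":[0.0002,0,-0.0003],"jaw":1},{"translation":[0,-0.0017,0],"twist":[0.0002,0,-0.0003],"jaw":1},{"translation":[0,-0.0017,0],"twist":[0.0002,0,-0.0003],"jaw":1}]' 40
python3 look.py w6 140
```

```text
t: 19.05
ee_pos: [0.5723, -0.0633, 0.0324]
orientation: [[0.999, -0.035, -0.002], [-0.035, -0.999, -0.0], [-0.002, 0.0, -1.0]]
contact_force: [-0.3, -6.8, -3.5]
width: 0.0255
tcp [ 0.57229149 -0.0632629   0.03241604] yaw -2.0058014038583685 F [-0.33079929 -6.81218809 -3.53530286] t 19.05
tile [ 167    0  213   41 8409] [575.6  49.7] [15.5 87.9] 88.21 z 0.02142196685057355 ymin/max@mid [41.9 42.3 57.  57.5]
tile [  173    68   201   129 23890] [574.1   1.9] [58.4 88.7] 88.47 z 0.02144251135157152 ymin/max@mid [-27.5 -26.   30.5  31.2]
tile [ 308  218   53   72 2661] [603.  -60.3] [42.  26.9] 88.3 z 0.021493649011908186 ymin/max@mid [-79.7 -75.5 -39.6 -39.1]
tile [ 188  219   48   50 1854] [540.6 -51.8] [28.4 24.3] 87.87 z 0.021473539974971353 ymin/max@mid [-64.5 -63.3 -37.8 -37.2]
```

```bash
python3 -m handwheel '[{"translation":[0,-0.001,0],"twist":[0.0002,0,0],"jaw":1},{"translation":[0,-0.0017,0],"twist":[0.0002,0,0],"jaw":1},{"translation":[0,-0.0018,0],"twist":[0.0002,0,0],"jaw":1}]' 40
python3 look.py w7 140
```

```text
t: 19.4
ee_pos: [0.5723, -0.0632, 0.0324]
orientation: [[0.999, -0.036, -0.002], [-0.036, -0.999, -0.002], [-0.002, 0.002, -1.0]]
contact_force: [-1.0, -8.2, -3.9]
width: 0.0254
tcp [ 0.57227766 -0.06320218  0.03244074] yaw -2.047877253363232 F [-0.95075195 -8.22095994 -3.94921638] t 19.4
tile [ 166    0  214   41 8478] [575.5  49.7] [15.5 87.9] 88.21 z 0.021417473592596742 ymin/max@mid [41.8 42.2 57.  57.3]
tile [  173    68   201   129 23897] [574.4   1.8] [58.4 88.7] 88.57 z 0.021451854797219616 ymin/max@mid [-27.5 -26.   30.4  31.1]
tile [ 308  218   53   69 2665] [602.9 -59.2] [40.1 26.9] 87.76 z 0.021502765828250846 ymin/max@mid [-79.6 -75.  -39.4 -38.9]
tile [ 188  219   48   50 1850] [540.7 -51.5] [28.1 24.5] 89.13 z 0.021444799594068517 ymin/max@mid [-64.2 -63.5 -37.8 -37.3]
```

```bash
python3 -m handwheel '[{"translation":[0,-0.001,0],"twist":[0.0002,0,-0.0002],"jaw":1},{"translation":[0,-0.0019,0],"twist":[0.0002,0,-0.0002],"jaw":1},{"translation":[0,-0.0019,0],"twist":[0.0002,0,-0.0002],"jaw":1},{"translation":[0,-0.0019,0],"twist":[0.0002,0,-0.0002],"jaw":1}]' 40
python3 -m handwheel '[{"translation":[0,0.002,0],"twist":[0,0,0],"jaw":1},{"translation":[0,0.004,0],"twist":[0,0,0],"jaw":1},{"translation":[0,0.004,-0.004],"twist":[0,0,0],"jaw":1},{"translation":[0,0.004,-0.016],"twist":[0,0,0],"jaw":1},{"translation":[0,0.004,-0.036],"twist":[0,0,0],"jaw":1},{"translation":[0,0.004,-0.036],"twist":[0,0,0],"jaw":1}]' 40
python3 -c "
from h import *
plan([.5686,-.1847,.0625],-1.95)"
```

```text
t: 19.85
ee_pos: [0.5723, -0.0632, 0.0326]
orientation: [[0.999, -0.035, -0.003], [-0.035, -0.999, -0.003], [-0.003, 0.003, -1.0]]
contact_force: [-1.6, -8.4, -3.9]
width: 0.0255
t: 20.45
ee_pos: [0.5741, -0.0665, 0.0629]
orientation: [[0.999, -0.035, 0.002], [-0.035, -0.999, -0.004], [0.002, 0.004, -1.0]]
contact_force: [0.0, -0.2, -1.4]
width: 0.0256
at [ 0.5741 -0.0665  0.0629] trans [-0.0018, 0.1577, 0.0012] twist [0.0007, -0.0003, -0.0002] mm [ -1.4 118.3   0.9] deg [ 0.25 -0.1  -0.06]
```

```bash
python3 -m handwheel '[{"translation":[-0.0018,0.06,0],"twist":[0.0007,-0.0003,0],"jaw":1},{"translation":[-0.0018,0.12,0],"twist":[0.0007,-0.0003,0],"jaw":1},{"translation":[-0.0018,0.1577,0],"twist":[0.0007,-0.0003,0],"jaw":1},{"translation":[-0.0018,0.1577,0],"twist":[0.0007,-0.0003,0],"jaw":1},{"translation":[-0.0018,0.1577,0],"twist":[0.0007,-0.0003,0],"jaw":1}]' 40
python3 look.py w8 140
python3 -c "
from h import *
plan([.5684,-.1848,.0388],-1.95)"
```

```text
t: 20.95
ee_pos: [0.5686, -0.185, 0.0636]
orientation: [[0.999, -0.036, -0.0], [-0.036, -0.999, 0.0], [-0.0, -0.0, -1.0]]
contact_force: [-0.8, 0.5, -1.5]
width: 0.0253
tcp [ 0.56856009 -0.18500256  0.06356236] yaw -2.0786426575441137 F [-0.75456838  0.47687333 -1.46201765] t 20.95
tile [ 165    0   32  211 2614] [ 520.7 -109.7] [108.    9.7] 88.37 z 0.024435751702803772 ymin/max@mid [-163.7 -158.6  -57.7  -55.8]
tile [  184     0   179    88 14909] [571.9 -76.7] [40.8 88.8] 88.41 z 0.02141812726438335 ymin/max@mid [-97.1 -96.5 -57.1 -56.5]
tile [ 349    0   37  281 4496] [ 620.4 -137.1] [155.9  10.5] 88.21 z 0.024502759843218702 ymin/max@mid [-215.  -200.7  -60.3  -59.2]
tile [ 267  191   82   87 3154] [ 589.2 -184.8] [58.2 49.1] 88.79 z 0.02153027541299693 ymin/max@mid [-206.3 -203.9 -156.  -155.4]
tile [ 200  192   49   61 1675] [ 539.  -174.1] [40.  28.6] 88.0 z 0.021462754976253877 ymin/max@mid [-193.8 -191.1 -154.4 -154. ]
at [ 0.5686 -0.1842  0.0635] trans [-0.0002, 0.0008, 0.0329] twist [-0.0001, 0.0, -0.0002] mm [-0.2  0.6 24.7] deg [-0.03  0.01 -0.06]
```

```bash
python3 -m handwheel '[{"translation":[0,0,0.01],"twist":[0,0,-0.0002],"jaw":1},{"translation":[0,0,0.025],"twist":[0,0,-0.0002],"jaw":1},{"translation":[0,0,0.0295],"twist":[0,0,-0.0002],"jaw":1},{"translation":[0,0,0.031],"twist":[0,0,-0.0002],"jaw":1},{"translation":[0,0,0.0325],"twist":[0,0,-0.0002],"jaw":1},{"translation":[0,0,0.0325],"twist":[0,0,-0.0002],"jaw":1}]' 40
python3 -m handwheel '[{"translation":[0,0,0.0013],"twist":[0,0,0],"jaw":1},{"translation":[0,0,0.0026],"twist":[0,0,0],"jaw":1},{"translation":[0,0,0.0026],"twist":[0,0,0],"jaw":1}]' 40
```

```text
t: 21.6
ee_pos: [0.5687, -0.1841, 0.0392]
orientation: [[0.999, -0.034, -0.0], [-0.034, -0.999, 0.0], [-0.0, -0.0, -1.0]]
contact_force: [0.1, 0.1, -2.2]
width: 0.0252
t: 21.9
ee_pos: [0.5687, -0.1842, 0.0372]
orientation: [[0.999, -0.034, 0.0], [-0.034, -0.999, 0.0], [0.0, -0.0, -1.0]]
contact_force: [0.8, 1.0, -1.4]
width: 0.0255
```

```bash
python3 -m handwheel '[{"translation":[0,0,0.002],"twist":[0,0,0],"jaw":1},{"translation":[0,0,0.004],"twist":[0,0,0],"jaw":1},{"translation":[0,0,0.0062],"twist":[0,0,0],"jaw":1},{"translation":[0,0,0.0062],"twist":[0,0,0],"jaw":1}]' 40
python3 -m handwheel '[{"translation":[0,-0.002,0],"twist":[0.0003,0,0],"jaw":1},{"translation":[0,-0.004,0],"twist":[0.0003,0,0],"jaw":1},{"translation":[0,-0.006,0],"twist":[0.0003,0,0],"jaw":1},{"translation":[0,-0.008,0],"twist":[0.0003,0,0],"jaw":1},{"translation":[0,-0.01,0],"twist":[0.0005,0,0],"jaw":1},{"translation":[0,-0.0125,0],"twist":[0.0005,0,0],"jaw":1},{"translation":[0,-0.015,0],"twist":[0.0005,0,0],"jaw":1},{"translation":[0,-0.0175,0],"twist":[0.0005,0,0],"jaw":1}]' 40
python3 -m handwheel '[{"translation":[0,-0.0025,0],"twist":[0.0002,0,0],"jaw":1},{"translation":[0,-0.005,0],"twist":[0.0002,0,0],"jaw":1},{"translation":[0,-0.0075,0],"twist":[0.0002,0,0],"jaw":1},{"translation":[0,-0.01,0],"twist":[0.0002,0,0],"jaw":1},{"translation":[0,-0.0125,0],"twist":[0.0002,0,0],"jaw":1},{"translation":[0,-0.015,0],"twist":[0.0002,0,0],"jaw":1},{"translation":[0,-0.0175,0],"twist":[0.0002,0,0],"jaw":1},{"translation":[0,-0.02,0],"twist":[0.0002,0,0],"jaw":1}]' 40
python3 -c "
from h import *
plan([.57,-.1354,.0325],-1.95)"
```

```text
t: 22.3
ee_pos: [0.5685, -0.184, 0.0322]
orientation: [[0.999, -0.034, -0.0], [-0.034, -0.999, 0.001], [-0.0, -0.001, -1.0]]
contact_force: [-0.1, -0.1, -1.8]
width: 0.0254
t: 23.1
ee_pos: [0.5689, -0.172, 0.0322]
orientation: [[0.999, -0.035, -0.001], [-0.035, -0.999, 0.002], [-0.001, -0.002, -1.0]]
contact_force: [-0.8, -6.6, -4.7]
width: 0.0255
t: 23.9
ee_pos: [0.5693, -0.158, 0.0322]
orientation: [[0.999, -0.035, -0.001], [-0.035, -0.999, 0.001], [-0.001, -0.001, -1.0]]
contact_force: [-0.5, -5.6, -3.7]
width: 0.0252
at [ 0.5693 -0.158   0.0322] trans [-0.0001, -0.0301, -0.0004] twist [-0.0001, 0.0001, -0.0002] mm [ -0.1 -22.6  -0.3] deg [-0.03  0.05 -0.07]
```

```bash
python3 -m handwheel '[{"translation":[0,-0.0025,-0.0004],"twist":[0.0002,0,-0.0002],"jaw":1},{"translation":[0,-0.005,-0.0004],"twist":[0.0002,0,-0.0002],"jaw":1},{"translation":[0,-0.0075,-0.0004],"twist":[0.0002,0,-0.0002],"jaw":1},{"translation":[0,-0.01,-0.0004],"twist":[0.0002,0,-0.0002],"jaw":1},{"translation":[0,-0.0125,-0.0004],"twist":[0.0002,0,-0.0002],"jaw":1},{"translation":[0,-0.015,-0.0004],"twist":[0.0002,0,-0.0002],"jaw":1},{"translation":[0,-0.0175,-0.0004],"twist":[0.0002,0,-0.0002],"jaw":1},{"translation":[0,-0.02,-0.0004],"twist":[0.0002,0,-0.0002],"jaw":1}]' 40
python3 -m handwheel '[{"translation":[0,-0.002,0],"twist":[0.0003,0,0],"jaw":1},{"translation":[0,-0.004,0],"twist":[0.0003,0,0],"jaw":1},{"translation":[0,-0.006,0],"twist":[0.0003,0,0],"jaw":1},{"translation":[0,-0.008,0],"twist":[0.0003,0,0],"jaw":1},{"translation":[0,-0.009,0],"twist":[0.0003,0,0],"jaw":1},{"translation":[0,-0.009,0],"twist":[0.0003,0,0],"jaw":1}]' 40
python3 -c "
from h import *
plan([.57,-.1354,.0325],-1.95)"
```

```text
t: 24.7
ee_pos: [0.5697, -0.144, 0.0325]
orientation: [[0.999, -0.035, -0.001], [-0.035, -0.999, -0.0], [-0.001, 0.0, -1.0]]
contact_force: [-1.0, -6.2, -4.4]
width: 0.0255
t: 25.3
ee_pos: [0.5698, -0.1382, 0.0325]
orientation: [[0.999, -0.035, -0.001], [-0.035, -0.999, -0.0], [-0.001, 0.0, -1.0]]
contact_force: [-0.6, -4.2, -3.6]
width: 0.0252
at [ 0.5698 -0.1382  0.0325] trans [0.0001, -0.0037, -0.0001] twist [0.0001, 0.0002, -0.0002] mm [ 0.1 -2.8 -0. ] deg [ 0.03  0.08 -0.08]
```

```bash
python3 -m handwheel '[{"translation":[0,-0.0015,0],"twist":[0.0003,0,-0.0002],"jaw":1},{"translation":[0,-0.003,0],"twist":[0.0003,0,-0.0002],"jaw":1},{"translation":[0,-0.004,0],"twist":[0.0003,0,-0.0002],"jaw":1},{"translation":[0,-0.004,0],"twist":[0.0003,0,-0.0002],"jaw":1}]' 40
python3 -m handwheel '[{"translation":[0,-0.0012,0],"twist":[0.0003,0,-0.0002],"jaw":1},{"translation":[0,-0.0024,0],"twist":[0.0003,0,-0.0002],"jaw":1},{"translation":[0,-0.0024,0],"twist":[0.0003,0,-0.0002],"jaw":1}]' 40
python3 -m handwheel '[{"translation":[0,-0.001,0],"twist":[0.0002,0,-0.0002],"jaw":1},{"translation":[0,-0.0018,0],"twist":[0.0002,0,-0.0002],"jaw":1},{"translation":[0,-0.0018,0],"twist":[0.0002,0,-0.0002],"jaw":1}]' 40
```

```text
t: 25.7
ee_pos: [0.5699, -0.1361, 0.0325]
orientation: [[0.999, -0.035, -0.002], [-0.035, -0.999, -0.001], [-0.002, 0.001, -1.0]]
contact_force: [0.1, -6.0, -4.7]
width: 0.0256
t: 26.0
ee_pos: [0.5699, -0.1352, 0.0324]
orientation: [[0.999, -0.034, -0.002], [-0.034, -0.999, -0.001], [-0.002, 0.001, -1.0]]
contact_force: [-0.8, -6.2, -4.5]
width: 0.0253
t: 26.3
ee_pos: [0.5699, -0.1346, 0.0324]
orientation: [[0.999, -0.033, -0.002], [-0.033, -0.999, -0.001], [-0.002, 0.001, -1.0]]
contact_force: [-0.9, -6.1, -4.5]
width: 0.0256
```

```bash
python3 -m handwheel '[{"translation":[0,-0.001,0],"twist":[0.0002,0,0.0002],"jaw":1},{"translation":[0,-0.0018,0],"twist":[0.0002,0,0.0002],"jaw":1},{"translation":[0,-0.0018,0],"twist":[0.0002,0,0.0002],"jaw":1}]' 40
python3 -m handwheel '[{"translation":[0,-0.001,0],"twist":[0.0002,0,0],"jaw":1},{"translation":[0,-0.0018,0],"twist":[0.0002,0,0],"jaw":1},{"translation":[0,-0.0018,0],"twist":[0.0002,0,0],"jaw":1}]' 40
python3 -m handwheel '[{"translation":[0,-0.001,0],"twist":[0.0002,0,0],"jaw":1},{"translation":[0,-0.0017,0],"twist":[0.0002,0,0],"jaw":1},{"translation":[0,-0.0017,0],"twist":[0.0002,0,0],"jaw":1}]' 40
```

```text
t: 26.6
ee_pos: [0.5699, -0.1341, 0.0324]
orientation: [[0.999, -0.035, -0.002], [-0.035, -0.999, -0.001], [-0.002, 0.002, -1.0]]
contact_force: [0.2, -5.4, -3.9]
width: 0.0252
t: 26.9
ee_pos: [0.57, -0.1335, 0.0324]
orientation: [[0.999, -0.035, -0.002], [-0.035, -0.999, -0.002], [-0.002, 0.002, -1.0]]
contact_force: [-0.0, -5.8, -4.8]
width: 0.0258
t: 27.2
ee_pos: [0.57, -0.1329, 0.0324]
orientation: [[0.999, -0.036, -0.002], [-0.036, -0.999, -0.002], [-0.002, 0.002, -1.0]]
contact_force: [-0.4, -5.7, -4.5]
width: 0.0252
```

```bash
python3 -m handwheel '[{"translation":[0,-0.001,0],"twist":[0.0003,0,-0.0002],"jaw":1},{"translation":[0,-0.0017,0],"twist":[0.0003,0,-0.0002],"jaw":1},{"translation":[0,-0.0017,0],"twist":[0.0003,0,-0.0002],"jaw":1}]' 40
python3 -m handwheel '[{"translation":[0,-0.001,0],"twist":[0.0003,0,0],"jaw":1},{"translation":[0,-0.0017,0],"twist":[0.0003,0,0],"jaw":1},{"translation":[0,-0.0018,0],"twist":[0.0003,0,0],"jaw":1}]' 40
python3 look.py w9 140
```

```text
t: 27.5
ee_pos: [0.57, -0.1327, 0.0325]
orientation: [[0.999, -0.035, -0.002], [-0.035, -0.999, -0.003], [-0.002, 0.003, -1.0]]
contact_force: [-0.9, -6.4, -4.4]
width: 0.0253
t: 27.8
ee_pos: [0.57, -0.1327, 0.0325]
orientation: [[0.999, -0.036, -0.002], [-0.036, -0.999, -0.003], [-0.002, 0.003, -1.0]]
contact_force: [-1.5, -8.4, -4.9]
width: 0.0252
tcp [ 0.57001168 -0.132699    0.03251875] yaw -2.065469597338977 F [-1.47372541 -8.36875622 -4.93096564] t 27.8
tile [ 167    0  213   41 8442] [573.4 -19.9] [15.3 87.6] 88.02 z 0.021429022923071084 ymin/max@mid [-27.5 -27.1 -12.5 -12. ]
tile [  173    68   202   129 23984] [572.2 -67.7] [58.4 88.7] 88.62 z 0.02145493912899592 ymin/max@mid [-96.9 -95.8 -39.  -38.3]
tile [ 308  218   54   74 2663] [ 600.6 -129.9] [42.7 27.3] 87.62 z 0.021516717030723918 ymin/max@mid [-149.2 -144.2 -109.1 -108.2]
tile [ 189  219   47   49 1795] [ 538.4 -121. ] [28.5 23.6] 87.29 z 0.021488204864551802 ymin/max@mid [-134.6 -132.2 -107.4 -106.9]
```

```bash
python3 -m handwheel '[{"translation":[0,-0.001,0],"twist":[0.0002,0,0],"jaw":1},{"translation":[0,-0.0019,0],"twist":[0.0002,0,0],"jaw":1},{"translation":[0,-0.0019,0],"twist":[0.0002,0,0],"jaw":1},{"translation":[0,-0.0019,0],"twist":[0.0002,0,0],"jaw":1}]' 40
python3 -m handwheel '[{"translation":[0,0.002,0],"twist":[0,0,0],"jaw":1},{"translation":[0,0.004,0],"twist":[0,0,0],"jaw":1},{"translation":[0,0.004,-0.004],"twist":[0,0,0],"jaw":1},{"translation":[0,0.004,-0.016],"twist":[0,0,0],"jaw":1},{"translation":[0,0.004,-0.06],"twist":[0,0,0],"jaw":1},{"translation":[0,0.004,-0.12],"twist":[0,0,0],"jaw":1},{"translation":[0,0.004,-0.2],"twist":[0,0,0],"jaw":1},{"translation":[0,0.004,-0.2],"twist":[0,0,0],"jaw":1}]' 40
python3 look.py w10 140
python3 -c "
from h import *
plan([.462,.350,.14],0)"
```

```text
t: 28.25
ee_pos: [0.57, -0.1327, 0.0326]
orientation: [[0.999, -0.037, -0.003], [-0.037, -0.999, -0.005], [-0.002, 0.005, -1.0]]
contact_force: [-1.1, -8.4, -4.0]
width: 0.0251
t: 29.05
ee_pos: [0.5728, -0.1358, 0.1904]
orientation: [[0.999, -0.037, 0.006], [-0.036, -0.999, -0.009], [0.007, 0.009, -1.0]]
contact_force: [1.2, -0.2, -1.7]
width: 0.0254
tcp [ 0.57284667 -0.13580598  0.19036838] yaw -2.090953216732997 F [ 1.169124   -0.21527967 -1.70295664] t 29.05
tile [209   0   8  66 224] [526.3  -1.2] [49.1  3.6] 88.33 z 0.024440387217497916 ymin/max@mid [-25.8 -24.9  23.2  23.3]
tile [ 216    0  107   66 6772] [574.1  -2.2] [50.1 88.7] 87.86 z 0.0214596485285269 ymin/max@mid [-27.6 -26.9  22.2  23. ]
tile [ 319    0   17  178 1430] [622.5 -54.5] [149.3   9.6] 88.13 z 0.02452664449326938 ymin/max@mid [-129.  -120.8   19.3   20.2]
tile [ 221   79   99   67 6285] [572.3 -67.8] [58.7 88.8] 88.22 z 0.021543120531624927 ymin/max@mid [-96.7 -95.9 -38.8 -38.3]
tile [ 225  157   92   56 3477] [ 570.  -136.3] [57.  88.8] 87.37 z 0.02156161018595185 ymin/max@mid [-146.  -145.6 -108.2 -108. ]
at [ 0.5727 -0.1358  0.1891] trans [-0.1715, -0.6424, 0.0592] twist [0.0013, -0.0009, -0.0058] mm [-128.6 -481.8   44.4] deg [ 0.48 -0.31 -2.1 ]
```

View pics/w10.png

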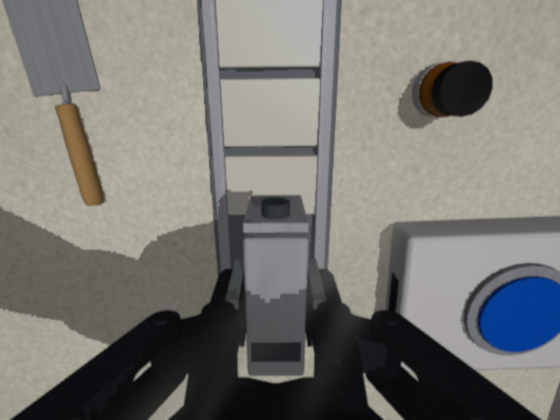

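The gaps at rows 72 and 151 are equal, at 10.6 and 11.1 mm edge to edge, and the row is undisturbed. Next I carry the block back to the tray.

```bash
python3 -m handwheel '[{"translation":[-0.1715,-0.6424,0],"twist":[0.0013,-0.0009,-0.0058],"jaw":1},{"translation":[-0.1715,-0.6424,0],"twist":[0.0013,-0.0009,-0.0058],"jaw":1},{"translation":[-0.1715,-0.6424,0],"twist":[0.0013,-0.0009,-0.0058],"jaw":1},{"translation":[-0.1715,-0.6424,0],"twist":[0.0013,-0.0009,-0.0058],"jaw":1},{"translation":[-0.1715,-0.6424,0],"twist":[0.0013,-0.0009,-0.0058],"jaw":1},{"translation":[-0.1715,-0.6424,0],"twist":[0.0013,-0.0009,-0.0058],"jaw":1},{"translation":[-0.1715,-0.6424,0],"twist":[0.0013,-0.0009,-0.0058],"jaw":1},{"translation":[-0.1715,-0.6424,0],"twist":[0.0013,-0.0009,-0.0058],"jaw":1}]' 40
python3 -c "
from h import *
plan([.462,.350,.14],0)"
```

```text
t: 29.9
ee_pos: [0.4815, 0.2573, 0.1828]
orientation: [[1.0, 0.0, -0.002], [0.0, -1.0, -0.0], [-0.002, 0.0, -1.0]]
contact_force: [0.3, 0.2, -2.4]
width: 0.0256
at [0.4815 0.2573 0.1828] trans [-0.0259, -0.1236, 0.0571] twist [0.0001, 0.0003, 0.0] mm [-19.4 -92.7  42.8] deg [0.02 0.09 0.  ]
```

```bash
python3 -m handwheel '[{"translation":[-0.0259,-0.1236,0.01],"twist":[0,0.0003,0],"jaw":1},{"translation":[-0.0259,-0.1236,0.04],"twist":[0,0.0003,0],"jaw":1},{"translation":[-0.0259,-0.1236,0.0571],"twist":[0,0.0003,0],"jaw":1},{"translation":[-0.0259,-0.1236,0.0571],"twist":[0,0.0003,0],"jaw":1},{"translation":[-0.0259,-0.1236,0.0571],"twist":[0,0.0003,0],"jaw":1}]' 40
python3 -c "
from h import *
p=r.snapshot('wrist'); save(p,'w11')
p=r.snapshot('scene'); P=cloud(p)
m=(p['range_z']>0)&(abs(P[...,0]-.457)<.09)&(abs(P[...,1]-.349)<.09)&(P[...,2]>.009)&(P[...,2]<.018)
q=P[m]; print('tray rim',cv2.minAreaRect((q[:,:2]*1000).astype(np.float32)))
plan([.460,.350,.030],0)"
```

```text
t: 30.4
ee_pos: [0.4617, 0.3491, 0.1394]
orientation: [[1.0, -0.0, -0.001], [-0.0, -1.0, -0.001], [-0.001, 0.001, -1.0]]
contact_force: [0.7, -0.6, -1.7]
width: 0.0249
tray rim ((458.0126037597656, 348.828369140625), (132.39492797851562, 152.1820068359375), 88.73593139648438)
at [0.4629 0.349  0.1409] trans [-0.004, -0.0013, 0.1478] twist [0.0, -0.0002, -0.0003] mm [ -3.   -1.  110.9] deg [ 0.01 -0.07 -0.09]
```

```bash
python3 -m handwheel '[{"translation":[-0.004,-0.0013,0.05],"twist":[0,-0.0002,-0.0003],"jaw":1},{"translation":[-0.004,-0.0013,0.1],"twist":[0,-0.0002,-0.0003],"jaw":1},{"translation":[-0.004,-0.0013,0.13],"twist":[0,-0.0002,-0.0003],"jaw":1},{"translation":[-0.004,-0.0013,0.145],"twist":[0,-0.0002,-0.0003],"jaw":1},{"translation":[-0.004,-0.0013,0.15],"twist":[0,-0.0002,-0.0003],"jaw":1},{"translation":[-0.004,-0.0013,0.15],"twist":[0,-0.0002,-0.0003],"jaw":1}]' 40
python3 -m handwheel '[{"translation":[0,0,0.002],"twist":[0,0,0],"jaw":1},{"translation":[0,0,0.004],"twist":[0,0,0],"jaw":1},{"translation":[0,0,0.006],"twist":[0,0,0],"jaw":1},{"translation":[0,0,0.008],"twist":[0,0,0],"jaw":1},{"translation":[0,0,0.008],"twist":[0,0,0],"jaw":1}]' 40
```

```text
t: 31.1
ee_pos: [0.4609, 0.3499, 0.0295]
orientation: [[1.0, -0.001, 0.001], [-0.001, -1.0, 0.0], [0.001, -0.0, -1.0]]
contact_force: [-0.9, 1.0, -1.7]
width: 0.0253
t: 31.6
ee_pos: [0.4608, 0.3498, 0.0233]
orientation: [[1.0, -0.0, 0.001], [-0.0, -1.0, 0.0], [0.001, -0.0, -1.0]]
contact_force: [0.1, -1.1, -2.3]
width: 0.0252
```

```bash
python3 -m handwheel '[{"translation":[0,0,0.0013],"twist":[0,0,0],"jaw":1},{"translation":[0,0,0.002],"twist":[0,0,0],"jaw":1},{"translation":[0,0,0.0027],"twist":[0,0,0],"jaw":1},{"translation":[0,0,0.0027],"twist":[0,0,0],"jaw":1}]' 40
python3 -m handwheel '[{"translation":[0,0,0.0007],"twist":[0,0,0],"jaw":1},{"translation":[0,0,0.0013],"twist":[0,0,0],"jaw":1},{"translation":[0,0,0.0013],"twist":[0,0,0],"jaw":1}]' 40
```

```text
t: 32.0
ee_pos: [0.4608, 0.3499, 0.0214]
orientation: [[1.0, -0.0, 0.001], [-0.0, -1.0, 0.0], [0.001, -0.0, -1.0]]
contact_force: [-1.3, -0.8, -1.6]
width: 0.0255
t: 32.3
ee_pos: [0.4609, 0.3499, 0.0213]
orientation: [[1.0, -0.0, 0.001], [-0.0, -1.0, 0.0], [0.001, -0.0, -1.0]]
contact_force: [-3.5, -2.3, 7.7]
width: 0.0253
```

Feet are on the tray floor. Now release and lift.

```bash
python3 -m handwheel '[{"translation":[0,0,0],"twist":[0,0,0],"jaw":0},{"translation":[0,0,0],"twist":[0,0,0],"jaw":-0.5},{"translation":[0,0,0],"twist":[0,0,0],"jaw":-0.7},{"translation":[0,0,0],"twist":[0,0,0],"jaw":-0.7},{"translation":[0,0,0],"twist":[0,0,0],"jaw":-0.7},{"translation":[0,0,0],"twist":[0,0,0],"jaw":-0.7}]' 20
python3 -m handwheel '[{"translation":[0,0,-0.02],"twist":[0,0,0],"jaw":-0.7},{"translation":[0,0,-0.06],"twist":[0,0,0],"jaw":-0.7},{"translation":[0,0,-0.12],"twist":[0,0,0],"jaw":-0.7},{"translation":[0,0,-0.18],"twist":[0,0,0],"jaw":-0.7},{"translation":[0,0,-0.25],"twist":[0,0,0],"jaw":-0.7},{"translation":[0,0,-0.25],"twist":[0,0,0],"jaw":-0.7},{"translation":[0,0,-0.25],"twist":[0,0,0],"jaw":-0.7}]' 20
python3 - <<'E'
from h import *
p=r.snapshot("wrist"); save(p,"w12"); P=cloud(p); z=p["range_z"]>0
m=z&(abs(P[...,0]-.46)<.06)&(abs(P[...,1]-.352)<.06)&(P[...,2]>.044)&(P[...,2]<.06)
q=P[m]; print(m.sum(),cv2.minAreaRect((q[:,:2]*1000).astype(np.float32)),np.percentile(q[:,2],[10,50,90]))
p=r.snapshot("side"); P=cloud(p); w=(p["range_z"]>0)&(p["img"].min(-1)>150)&(P[...,2]>.017)&(P[...,2]<.0235)&(abs(P[...,0]-.57)<.15)&(abs(P[...,1])<.3)
k,lab,st,ce=cv2.connectedComponentsWithStats(w.astype(np.uint8),connectivity=4)
for i in range(1,k):
    if st[i,4]>60: print(np.round(cv2.minAreaRect((P[lab==i][:,:2]*1000).astype(np.float32))[0],1))
E
```

```text
t: 32.9
ee_pos: [0.4608, 0.3499, 0.0212]
orientation: [[1.0, -0.0, 0.001], [-0.0, -1.0, 0.0], [0.001, -0.0, -1.0]]
contact_force: [0.4, -0.5, 0.2]
width: 0.0727
t: 33.6
ee_pos: [0.4616, 0.3503, 0.2114]
orientation: [[1.0, -0.0, 0.005], [-0.0, -1.0, 0.002], [0.005, -0.002, -1.0]]
contact_force: [-0.5, -0.2, -0.6]
width: 0.0725
1833 ((461.7637634277344, 348.07586669921875), (73.1581802368164, 25.760238647460938), 89.29816436767578) [0.04746351 0.04859293 0.04957885]
[ 570.4 -135.3]
[595.3 -64.7]
[590.1   3.1]
[574.5  69. ]
```

View pics/w12.png

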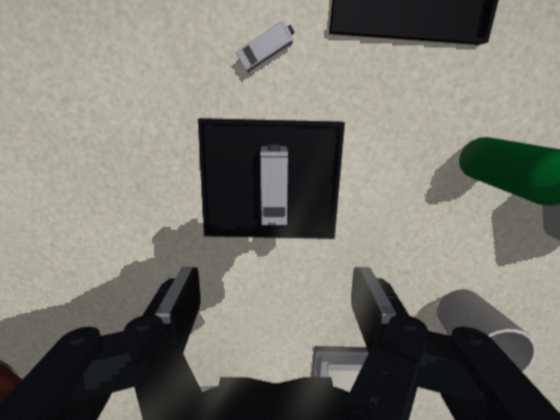

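The block stands upright in the tray at pixel (274,185), top at 48.6 mm, and the jaws are clear. I'll hand it in.

```bash
python3 -c "
from h import *
print(r.job_done(), r.state()['t'])"
```

```text
the job is handed in; nothing more can be done
the job is handed in; nothing more can be done
```

The three tiles are drawn up at equal gaps and the spacer block is back in its tray, standing on its legs. I handed the job in at about 34 s of the 72 s. No verdict was reported.

- **Drawing the tiles:** I set the block over the second, third and last tile in turn and drew each towards +y in small steps. I stopped each time the block stalled with clear contact on both tiles. Sliding took about 6 N on the wrist. The stall readings were 9.4, 8.4 and 8.4 N, which I read as about 2–3 N on the tile ahead. The highest force I read, 9.4 N, is under both the 15 N and 25 N limits. It is a wrist reading taken at the end of each move, not the contact force itself.
- **Gaps:** The tool stalled at y = 6.3, -63.2 and -132.7 mm, a pitch of 69.5 mm both times, which means gaps of about 9.5–10 mm. The wrist camera read edge to edge about 10–11 mm for all three gaps, within 1 mm of each other, and no set tile had shifted.
- **Block:** The last wrist picture shows it upright and released, top at 48.6 mm, about 4 mm from the tray centre, with the gripper clear above it. None of the bystanders visible in the wrist pictures had been disturbed; the spare tile was not in view.
- **Check that disagreed:** The last side-camera tile centres were thrown off in x for two tiles, and their y spacing came out uneven at 66–71 mm. I took this to be the arm or glare hiding parts of the tiles, and relied on the wrist camera and the contact positions instead.

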